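# Filter in, sample held in the light path

## Task

Set up a reading at the white light-absorption reader: take the amber filter (orange handle) from the rack, slide it fully home in the orange-lipped filter slot and let go of it. Then take the sample plate (blue handle), lower it upright through the black-collared sample port until its red band is level with the top of the collar, and finish while still holding it there, hanging in the grip and not pressed hard against the reader. Leave the green filter and everything else on the bench where they are.

Things in the scene. Friction and masses are not known exactly. Their poses are not given: they have to be found in the camera images.
- amber_handle (a point): Amber filter, orange handle, about 50 g; starts upright in one of the rack's three places. This point is the centre of the handle block, 22.5 mm below its top and 86.5 mm above the foot of the plate (blade 64 mm tall). Built of an upright rectangular blade 5 mm thick and 50 mm wide with a handle block on top, 12 mm thick, 28 mm wide and 45 mm tall, centred on the blade. Axes: x through the thickness, y along the width, z up.
- amber: The same amber filter; origin at the centre of the underside of its foot, same axes.
- sample_handle (a point): Sample plate, blue handle, white blade with a brown sample field and a red band, about 60 g; starts upright in another of the rack's places. This point is the centre of the handle block, 22.5 mm below its top and 102.5 mm above the foot (blade 80 mm tall). Built of an upright rectangular blade 5 mm thick and 50 mm wide with a handle block on top, 12 mm thick, 28 mm wide and 45 mm tall, centred on the blade. Axes: x through the thickness, y along the width, z up.
- sample_band (a point): Centre of the sample plate's red band, a line 10 mm tall across the blade, 60 mm above the foot and 42.5 mm below the centre of the handle; same axes as the plate.
- sample: The same sample plate; origin at the centre of the underside of its foot, same axes.
- green: Green filter, same shape as the amber one, in the third place of the rack: leave it. Origin at the centre of the underside of its foot.
- rack: White plastic rack, fixed, 60 x 256 x 40 mm, origin at the centre of its underside, y along its length. Three pockets in a row along y at -80, 0 and +80 mm, each 8 mm (x) by 56 mm (y) and 25 mm deep; a plate stands upright in each with its foot 15 mm above the bench and its width along the rack's y. Plates are drawn straight up.
- reader: White bench reader, fixed, 200 x 160 x 95 mm, origin at the centre of its underside, z up; the small display and buttons are on its -x face, which looks roughly to the robot.
- filter_slot (a point): Centre of the mouth of the filter slot, at the top edge of its orange lip, 103 mm above the bench; axes as the reader's. The slot runs straight down, 7 mm across (x) by 54 mm long (y), 58 mm deep from this point to a solid floor; the top 8 mm are a lead-in that flares outward by 4 mm on every side. A filter that is fully home stands on the floor, its blade 6 mm proud of this point and the centre of its handle 28.5 mm above it.
- port (a point): Centre of the mouth of the sample port, at the top of its black collar, 110 mm above the bench and 76 mm behind the filter slot (reader's +x); axes as the reader's. The port is 7 mm across (x) by 54 mm long (y), the top 8 mm are a lead-in that flares outward by 4 mm on every side; the narrow throat is 25 mm deep in all and opens into a wider chamber whose floor is 95 mm below this point. With the red band's centre at this point the foot hangs clear of the chamber floor.
- beaker_a: Larger glass beaker, 76 mm across, 95 mm tall; origin at the centre of its underside. Leave it.
- beaker_b: Smaller glass beaker, 64 mm across, 80 mm tall; origin at the centre of its underside. Leave it.
- vial: Small amber glass vial with a black cap, 28 mm across, 55 mm tall; origin at the centre of its underside. Leave it.
- reagent: Amber glass bottle with a blue cap, 70 mm across, 160 mm tall; origin at the centre of its underside. Leave it.
- pen: Blue pen, 130 mm long, 10 mm thick, lying on the bench; origin at the middle of its underside. Leave it.

How it is judged (in metres and radians):
On the way, in this order (a step that is already met when the one before it is completed fails the run):
1. the amber filter is fully home in the filter slot and let go (x of amber_handle in the frame of filter_slot between -0.004 and 0.004 m and y of amber_handle in the frame of filter_slot between -0.006 and 0.006 m and z of amber_handle in the frame of filter_slot between 0.02 and 0.0325 m and angle between amber_handle's own z axis and vertical below 0.1 rad and contact force between the fingers and amber below 0.1 N), for 0.3 s.
2. the sample plate's foot has passed down through the sample port (x of sample in the frame of port between -0.006 and 0.006 m and y of sample in the frame of port between -0.008 and 0.008 m and z of sample in the frame of port below -0.03 m), for 0.2 s.
At the end, for the whole second after the job is handed in: Amber filter upright in its slot, within 4 mm of its seat in height, untouched by the fingers; sample plate upright (0.1 rad) in the port, band centre within 8 mm in height of the collar top, at rest, gripped with over 1 N, pressed on the reader with under 8 N (all of step 1 and x of sample_band in the frame of port between -0.004 and 0.004 m and y of sample_band in the frame of port between -0.006 and 0.006 m and z of sample_band in the frame of port between -0.008 and 0.008 m and angle between sample_band's own z axis and vertical below 0.1 rad and contact force between the fingers and sample above 1 N and contact force between sample and reader below 8 N and linear speed of sample below 0.02 m/s); the arm keeps its last pose, push and grip.
It fails at once if the green filter moved by more than 20 mm (distance of green from where it was at the start of the episode above 0.02 m).
It fails at once if a beaker, the vial, the bottle or the pen moved by more than 25 mm (distance of any of beaker_a, beaker_b, vial, reagent, pen from where it was at the start of the episode above 0.025 m).
It fails at once if a beaker, the vial or the bottle tipped over (angle between any of beaker_a, beaker_b, vial, reagent's own z axis and vertical above 0.5 rad).
It also fails if it takes over 61 s, if anything falls off the work surface, if the arm or the gripper's body presses on something with over 40 N, if the wrist force passes 120 N, or if a joint passes its speed limit or range.

## Robot

A 6-joint arm with a two-finger parallel gripper is mounted at the origin on the work surface. World frame = base frame: x ahead of the robot, y to its left, z up, the work surface at z = 0. Lengths are in mm, angles in rad, forces in N, time in s.
With the tool pointing down it reaches from about 425 to 950 mm from the base axis. Payload 3.5 kg.
Tool frame: the origin (TCP) lies at the very end of the fingers, on their centre line; the grasp point (between the pads) lies arm.grip_depth behind it (arm.grip_depth is the distance from the TCP to the grasp point, in mm); z points along the fingers, x is the direction in which the jaws open and shut, and the axes are right-handed (so a half turn about z gives the same grasp; the last joint's range is limited). The gripper opens to 85 mm and grips with 20 to 120 N. Pads are 22 mm wide; open, the fingers measure 114 mm over their backs; the gripper's body (76 mm by 85 mm) begins 54 mm behind the grasp point. The pads swing forward as they close: fully open they stand 13 mm farther back than shut.
Start: joints at [1.081, 0.286, 1.577, -0, 1.279, -0.15], TCP at [224.94, 636.402, 206.625] pointing down, gripper open.
Joint ranges: [-2.77, 2.77], [-0.9, 2.22], [0.21, 2.48], [-1.53, 4.67], [0.24, 2.81], [-2.84, 2.84]. Speed limits (rad/s): [2.79, 2.79, 3.14, 3.14, 3.14, 3.14].

## Interface

Orientations are given as [roll, pitch, yaw] about the fixed x, y, z axes, in that order (R = Rz(yaw) Ry(pitch) Rx(roll)).
In Python, from bench import readout, snapshot, arm gives the robot as it stands.
- The arm moves only by the tool apply_moves, never from a script. Its argument "moves" is a list of rows, each a list of 3 entries, a list of its own where there are three numbers: the turn, a rotation vector about the tool's x, y, z in degrees, then the shift along the tool's x, y, z in mm, then the finger opening in mm, from 0 to 85.4. A call has 1 to 12 rows; each row shifts and turns the pose as measured when the row begins, along the tool's axes as they then stand; what a row does not reach is not made up. A row lasts 1/10 s, in which the tool goes at most 50 mm and 8.59 degrees, less where a joint would pass 70% of its speed; a pose out of reach is approached as far as the arm can. A call with a gripper value outside its range is refused whole. The fingers move at their own pace and stop on an object; the grip force is fixed at half the most. Time passes only in rows, so rows that do not move let the fingers close. It gives the time, the measured TCP pose, the force and the opening at its end, in the units of the state.
- readout.get_obs(): the state, without advancing time (a new reading comes with each control period).
- snapshot(name): name is "scene" or "side" or "wrist"; returns a dict with "color" (400x640x3 uint8, red, green, blue), "z_map" (400x640 float32, mm along the optical axis (not along the pixel's ray), 0 where there is no reading), "mtx" (3x3 intrinsics, pixels), "R" (3x3) and "t" (3): a world point X has camera coordinates R X + t. Camera axes: x right, y down, z forward; pixel columns grow to the right and rows downward; lengths in mm; the calibration is good to about 2 mm. A picture is of the moment at which its call begins.
- arm.hand_in(): hands the job in, once; it reports no verdict.
The state is a dict: "time_s": time; "joint_pos": joint angles; "joint_vel": joint speeds; "tau": joint torques, N m; "position": TCP position; "tool_rot": TCP orientation; "contact_force": force on the tool from outside, world axes, zero at the start; "torque": the same for the moment, N m; "gripper_width": finger opening in mm.
Only numpy, scipy, OpenCV 4.12 (cv2) and the standard library are available. Lean on these libraries where they do the work, as an engineer would, in place of code of your own. Each camera call takes 0.05 s, during which the arm holds its last target.

## Working session

There is one attempt and no reset: what is moved stays moved. The work goes in short steps, Python scripts to look and compute and a tool call to move; the robot and the scene stay as the last step left them, time stands still between calls to the robot, and variables do not carry over. Pictures are saved under pics/ and viewed, and the job is handed in when it is done.

Besides the shell and the picture viewer there is one more tool, called after "Emit:" as name([rows], argument=value, ...), one row to a line, values as JSON. apply_moves: Moves the arm, as the interface text tells. Its arguments: {"type":"object","properties":{"moves":{"type":"array"}},"required":["moves"]}

```bash
ls; mkdir -p pics; python3 - <<'E'
from bench import readout, snapshot, arm
import cv2,numpy as np
o=readout.get_obs();print(o);print(arm.grip_depth)
for n in ["scene","side","wrist"]:
    s=snapshot(n);cv2.imwrite(f"pics/{n}0.png",s["color"][:,:,::-1]);np.savez(f"{n}0.npz",**s);print(n,s["mtx"].tolist(),s["R"].tolist(),s["t"].tolist())
E
```

```text
pics
{'time_s': 0.0, 'joint_pos': array([ 1.08100481e+00,  2.87165922e-01,  1.57822158e+00, -2.07905353e-05,
        1.27860148e+00, -1.50010743e-01]), 'joint_vel': array([ 0.00025386, -0.00162836, -0.00024131, -0.00043753, -0.00062041,
       -0.00122543]), 'tau': array([ 6.96307179e-04, -4.05990243e+01, -2.92621851e+01, -1.64907219e-04,
        5.86780894e-03, -1.08936706e-05]), 'position': array([224.59832744, 635.75766072, 205.22295064]), 'tool_rot': array([-3.14125420e+00,  2.37238840e-03,  1.23102196e+00]), 'contact_force': array([ 0.71576376, -0.17435654,  0.06636147]), 'torque': array([-0.0134276 , -0.02839683,  0.00336972]), 'gripper_width': 85.25682893429003}
18.700000000000003
scene [[473.27723892629956, 0.0, 321.39711433573757], [0.0, 473.27723892629956, 200.15154658433053], [0.0, 0.0, 1.0]] [[-0.04446945589802947, 0.9987081505357934, 0.024586531790949783], [0.52596758480482, 0.0443292949993298, -0.8493485817610144], [-0.8493412548715134, -0.024838350553862472, -0.5272594134911633]] [73.9169619540606, -210.06698194821539, 2140.0851166322036]
side [[441.9323905378613, 0.0, 316.8262820037425], [0.0, 441.9323905378613, 195.18944941174777], [0.0, 0.0, 1.0]] [[0.9788235034591488, -0.20377736228053023, -0.019476542248239373], [-0.13118211946528943, -0.5513754271846645, -0.8238788684203058], [0.15714897584315476, 0.8089869745051019, -0.5664311736411838]] [-567.0318446936435, 120.50472595227306, 1270.8108940116506]
wrist [[297.9831891621162, 0.0, 318.5957173927129], [0.0, 297.9831891621162, 203.91252645480125], [0.0, 0.0, 1.0]] [[0.33304864316669086, 0.9429091980694834, -0.0009195002938365562], [0.9050873378216425, -0.3194157082418808, 0.28069648420183346], [0.2643775939820897, -0.09431781127815583, -0.9597961441243342]] [-673.8784596324355, -35.556576504230264, 378.54743246166834]
```

View pics/scene0.png

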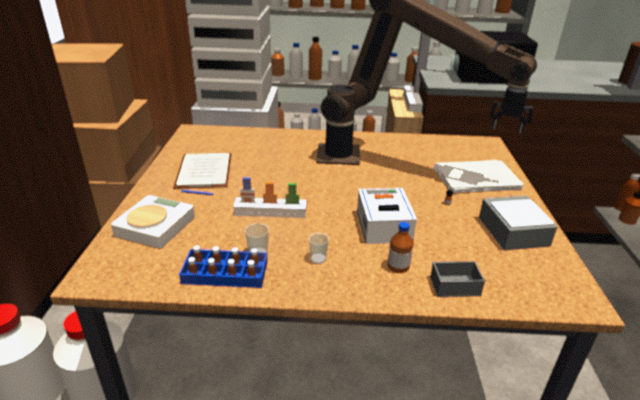

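View pics/side0.png

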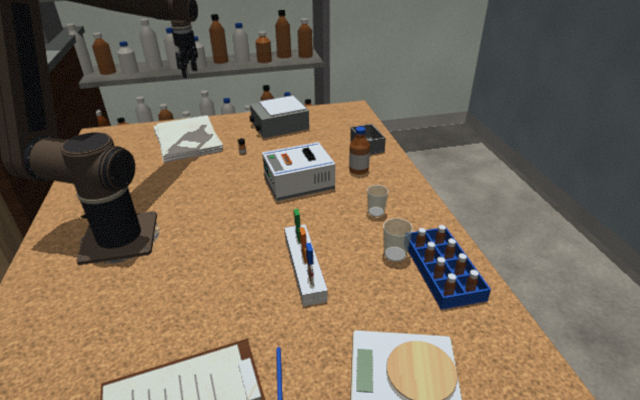

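View pics/wrist0.png

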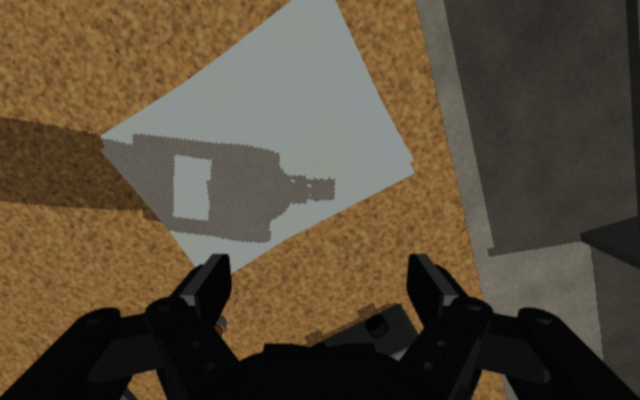

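The scene picture shows the rack at about (270,207) with blue (247,185), orange (270,188) and green (292,190) handles. The reader is at (385,213), with its orange slot in front of the black port. Next I'll measure them.

```bash
cat > h.py <<'E'
import numpy as np,cv2
def load(n):
    return dict(np.load(n))
def cloud(s):
    z=s["z_map"].astype(float);K=s["mtx"];v,u=np.mgrid[:z.shape[0],:z.shape[1]]
    c=np.stack([(u-K[0,2])/K[0,0]*z,(v-K[1,2])/K[1,1]*z,z],-1)
    return (c-s["t"])@s["R"]
def proj(s,X):
    c=np.atleast_2d(X)@s["R"].T+s["t"];p=c@s["mtx"].T
    return p[:,:2]/p[:,2:]
E
python3 - <<'E'
from h import *
for n,boxes in [("scene0.npz",dict(all=(230,345,175,245) and (170,250,225,425))),("side0.npz",dict(all=(140,310,255,345)))]:
    s=load(n);P=cloud(s);hsv=cv2.cvtColor(s["color"],cv2.COLOR_RGB2HSV)
    r0,r1,c0,c1=boxes["all"]
    m0=np.zeros(hsv.shape[:2],bool);m0[r0:r1,c0:c1]=1
    m0&=s["z_map"]>0
    H,S,V=hsv[...,0],hsv[...,1],hsv[...,2]
    for name,(a,b,sm) in dict(orange=(3,14,190),green=(45,80,120),blue=(105,125,110)).items():
        m=m0&(H>=a)&(H<=b)&(S>sm)&(P[...,2]>70)
        k,l,st,ce=cv2.connectedComponentsWithStats(m.astype(np.uint8))
        for i in range(1,k):
            if st[i,4]>8:
                q=P[l==i];print(n,name,st[i].tolist(),np.median(q,0).round(1),q.min(0).round(),q.max(0).round())
    # reader top, rack top
    for nm,zl,zh in [("reader",90,99),("rack",36,43)]:
        m=m0&(P[...,2]>zl)&(P[...,2]<zh)&(V>120)&(S<70)
        k,l,st,ce=cv2.connectedComponentsWithStats(m.astype(np.uint8))
        i=1+np.argmax(st[1:,4]);q=P[l==i]
        print(n,nm,st[i],q[:,2].mean(),cv2.minAreaRect(q[:,:2].astype(np.float32)))
    big=cv2.resize(s["color"][r0:r1,c0:c1,::-1],None,fx=4 if 'sc' in n else 5,fy=4 if 'sc' in n else 5,interpolation=cv2.INTER_CUBIC)
    if big.shape[0]>600: big=cv2.resize(big,None,fx=600/big.shape[0],fy=600/big.shape[0])
    cv2.imwrite("pics/crop_"+n[:-4]+".png",big);print(big.shape)
E
```

```text
scene0.npz orange [266, 183, 7, 7, 20] [ 500.5 -237.   114.9] [ 494. -248.   96.] [ 506. -227.  124.]
scene0.npz orange [376, 195, 16, 3, 21] [513.7 157.9  96.2] [505. 136.  92.] [532. 189. 102.]
scene0.npz orange [391, 232, 22, 18, 282] [792.2 196.7 108.8] [772. 168.  82.] [811. 230. 137.]
scene0.npz green [289, 183, 7, 3, 17] [ 498.6 -157.9  119.7] [ 490. -169.  114.] [ 509. -147.  124.]
scene0.npz blue [399, 222, 11, 9, 81] [778.6 199.7 155. ] [644. 185.  76.] [791. 236. 160.]
scene0.npz reader [359 188  57  34 993] 92.35735507577114 ((555.9466552734375, 169.60031127929688), (208.94012451171875, 161.10955810546875), 7.723334312438965)
scene0.npz rack [241 199  24   9  95] 37.999643985297446 ((511.19439697265625, -296.6051940917969), (61.15810775756836, 75.17166137695312), 24.698137283325195)
(320, 800, 3)
side0.npz orange [300, 229, 5, 21, 62] [ 493.5 -253.   111.2] [ 489. -258.   77.] [ 498. -232.  128.]
side0.npz green [294, 209, 6, 25, 71] [ 492.8 -173.3  110. ] [ 487. -186.   72.] [ 498. -150.  126.]
side0.npz blue [306, 243, 7, 22, 111] [ 495.8 -332.5  130.3] [ 490. -337.   98.] [ 502. -307.  144.]
side0.npz reader [ 262  142   73   34 1220] 94.23870302840186 ((550.7306518554688, 167.0622100830078), (202.455810546875, 167.51235961914062), 8.605902671813965)
side0.npz rack [ 284  226   43   69 1041] 39.34093073030708 ((494.7003479003906, -240.62623596191406), (60.02547836303711, 259.5076599121094), 1.3496713638305664)
(600, 318, 3)
```

View pics/crop_scene0.png

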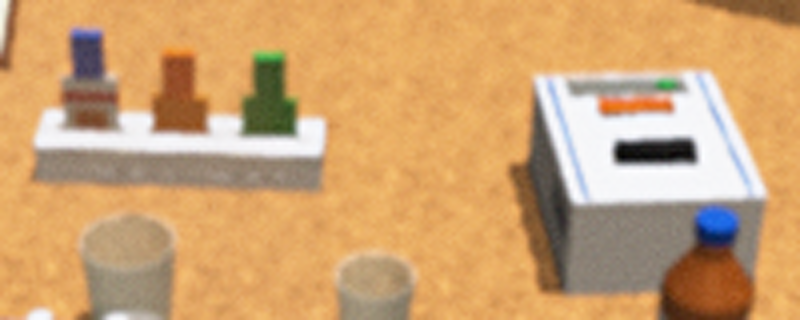

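View pics/crop_side0.png

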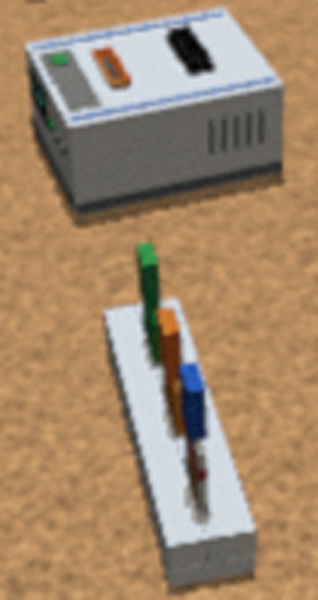

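```bash
cat >> h.py <<'E'
from scipy.spatial.transform import Rotation as Ro
def rpy(r): return Ro.from_euler('xyz',r)
def plan(p,r,tp,tyaw,grip,vmax=40,amax=7.5,dmin=1):
    """rows from pose (p,rpy) to tool-down pose tp, yaw tyaw"""
    p=np.array(p,float);R=rpy(r);T=rpy([np.pi,0,tyaw])
    dr=(R.inv()*T).as_rotvec(degrees=True);tp=np.array(tp,float)
    n=max(dmin,int(np.ceil(np.linalg.norm(tp-p)/vmax)),int(np.ceil(np.linalg.norm(dr)/amax)))
    rows=[]
    for i in range(n):
        k=n-i
        rot=(R.inv()*T).as_rotvec(degrees=True)/k
        sh=R.inv().apply((tp-p)/k)
        rot=np.round(rot,1);sh=np.round(sh,1)
        rows.append([rot.tolist(),sh.tolist(),grip])
        p=p+R.apply(sh);R=R*Ro.from_rotvec(rot,degrees=True)
    return rows,p,R.as_euler('xyz')
def show(rows):
    import json
    print("["+",".join(json.dumps(r).replace(" ","") for r in rows)+"]")
E
python3 - <<'E'
from h import *
from bench import readout
o=readout.get_obs();s=load("wrist0.npz")
R=rpy(o["tool_rot"]);c=-s["R"].T@s["t"]
print("cam in tool",R.inv().apply(c-o["position"]), (s["R"]@R.as_matrix()).round(4))
rows,p,r=plan(o["position"],o["tool_rot"],[545,250,260],0.14,85)
print(len(rows));show(rows);print(p,r)
E
```

```text
cam in tool [  -0.55076407  -72.22830237 -167.12448145] [[ 1.000e+00 -3.000e-04 -9.000e-04]
 [ 0.000e+00  9.597e-01 -2.810e-01]
 [ 9.000e-04  2.810e-01  9.597e-01]]
13
[[[0.0,0.0,4.8],[-19.8,33.1,-4.2],85],[[0.0,0.0,4.8],[-16.9,34.7,-4.2],85],[[0.0,0.0,4.8],[-14.0,36.0,-4.2],85],[[0.0,0.0,4.8],[-10.9,37.0,-4.2],85],[[0.0,0.0,4.8],[-7.8,37.8,-4.1],85],[[0.0,0.0,4.8],[-4.6,38.3,-4.2],85],[[0.0,0.0,4.8],[-1.4,38.6,-4.1],85],[[0.0,0.0,4.8],[1.8,38.5,-4.2],85],[[0.0,0.0,4.8],[5.1,38.2,-4.1],85],[[0.0,0.0,4.8],[8.3,37.7,-4.2],85],[[0.0,0.0,4.8],[11.4,36.9,-4.1],85],[[0.0,0.0,4.9],[14.4,35.8,-4.2],85],[[0.1,0.1,4.8],[17.4,34.4,-4.1],85]]
[545.0290881  249.99862305 259.98850891] [-3.14124101e+00 -6.01484474e-04  1.40163607e-01]
```

Emit:
apply_moves([
  [[0.0,0.0,4.8],[-20,33,-4.2],85],
  [[0.0,0.0,4.8],[-17,35,-4.2],85],
  [[0.0,0.0,4.8],[-14.0,36.0,-4.2],85],
  [[0.0,0.0,4.8],[-11,37.0,-4.2],85],
  [[0.0,0.0,4.8],[-8,38,-4.1],85],
  [[0.0,0.0,4.8],[-4.6,38.3,-4.2],85],
  [[0.0,0.0,4.8],[-1.4,38.6,-4.1],85],
  [[0.0,0.0,4.8],[1.8,38.5,-4.2],85],
  [[0.0,0.0,4.8],[5.1,38.2,-4.1],85],
  [[0.0,0.0,4.8],[8.3,37.7,-4.2],85],
  [[0.0,0.0,4.8],[11.4,36.9,-4.1],85],
  [[0.0,0.0,4.9],[14.4,35.8,-4.2],85],
])

```text
time_s: 1.35
position: [519.4, 262.4, 251.1]
tool_rot: [3.136, 0.009, 0.192]
contact_force: [-0.0, -0.1, -0.9]
gripper_width: 84.9
```

```bash
python3 - <<'E'
from h import *
from bench import readout
o=readout.get_obs()
rows,p,r=plan(o["position"],o["tool_rot"],[545,235,260],0.14,85)
show(rows)
E
```

```text
[[[0.3,0.5,3.0],[19.8,31.9,-8.9],85]]
```

Emit:
apply_moves([
  [[0.3,0.5,3.0],[20,32,-9],85],
  [[0,0,0],[0,0,0],85],
  [[0,0,0],[0,0,0],85],
])

```text
time_s: 1.65
position: [548.3, 229.3, 259.6]
tool_rot: [3.14, 0.001, 0.13]
contact_force: [-0.8, 0.5, -0.6]
gripper_width: 85.2
```

```bash
python3 - <<'E'
from h import *
from bench import readout,snapshot
s=snapshot("wrist");cv2.imwrite("pics/wrist1.png",s["color"][:,:,::-1]);np.savez("wrist1.npz",**s)
o=readout.get_obs();print(o["position"],o["tool_rot"],o["joint_vel"].round(3))
E
```

```text
[548.29217181 229.44178392 259.7648622 ] [3.13980388e+00 3.30026443e-04 1.30411621e-01] [ 0.025 -0.008  0.007  0.003  0.002 -0.001]
```

View pics/wrist1.png

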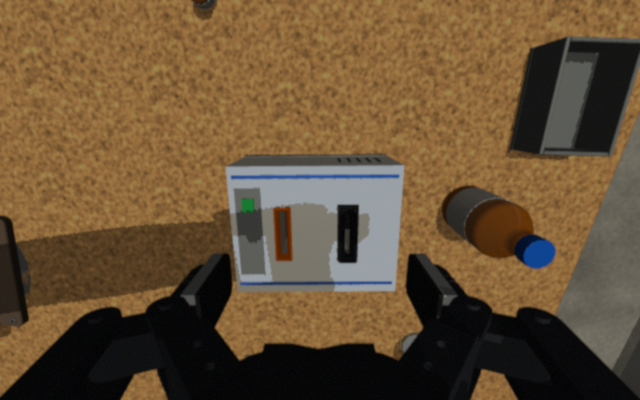

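The wrist view shows the reader squarely. The orange slot is at about (283,234) and the black port at (347,234). The bottle is at (500,225).

```bash
python3 - <<'E'
from h import *
s=load("wrist1.npz");P=cloud(s);hsv=cv2.cvtColor(s["color"],cv2.COLOR_RGB2HSV);H,S,V=[hsv[...,i].astype(int) for i in range(3)]
def ray(uv,z):
    c=-s["R"].T@s["t"];d=s["R"].T@np.linalg.inv(s["mtx"])@np.array([uv[0],uv[1],1.]);return c+d*(z-c[2])/d[2]
b=np.zeros(H.shape,bool);b[195:275,262:300]=1
m=b&(S>120)&(H<16);ys,xs=np.nonzero(m)
# fill inner: use minAreaRect in world at z=103
def rect(m,z):
    cnt,_=cv2.findContours(m.astype(np.uint8),cv2.RETR_EXTERNAL,cv2.CHAIN_APPROX_NONE);c=max(cnt,key=cv2.contourArea)[:,0]
    W=np.array([ray(q,z)[:2] for q in c],np.float32);print(c.min(0),c.max(0),cv2.minAreaRect(W), ray((c.min(0)+c.max(0))/2,z))
rect(m,103)
print("lip depth z",np.median(P[m][:,2]),np.percentile(P[m][:,2],[5,95]))
b[:]=0;b[195:275,325:370]=1
m=b&(V<60);rect(m,110);print(np.median(P[m][:,2]),np.percentile(P[m][:,2],[5,50,80,95]))
m=(P[...,2]>88)&(P[...,2]<100)&(s["z_map"]>0);m[:, :225]=0;m[:,405:]=0;m[:150]=0;m[292:]=0
q=P[m];print("top z",np.median(q[:,2]),cv2.minAreaRect(q[:,:2].astype(np.float32)))
# edges: minAreaRect via eroded mask contour at z=95
m=cv2.morphologyEx(m.astype(np.uint8),cv2.MORPH_OPEN,np.ones((5,5)))
rect(m,95)
E
```

```text
[273 207] [292 260] ((513.3717651367188, 163.95669555664062), (20.05509376525879, 66.60306549072266), 8.278681755065918) [513.27521192 164.87092452 103.        ]
lip depth z 101.02495038623418 [ 94.12229762 103.08525346]
[338 205] [357 261] ((587.4911499023438, 177.09384155273438), (21.819793701171875, 68.92546844482422), 8.496613502502441) [587.27210384 178.03810498 110.        ]
104.83669313720111 [ 15.0379628  104.83669314 108.93183591 109.90520779]
top z 94.81292158203725 ((550.8505249023438, 168.55255126953125), (200.46180725097656, 160.60678100585938), 7.819930553436279)
[226 164] [403 290] ((550.818603515625, 169.29522705078125), (199.8395538330078, 160.4666290283203), 7.822357177734375) [549.54270723 174.71671505  95.        ]
```

```bash
python3 - <<'E'
from h import *
from bench import readout
o=readout.get_obs()
rows,p,r=plan(o["position"],o["tool_rot"],[496,-195,265],0.02,85,vmax=45)
show(rows);print(len(rows))
E
```

```text
[[[0.0,0.0,0.6],[-10.7,41.4,-0.4],85],[[0.0,0.0,0.6],[-10.3,41.5,-0.5],85],[[0.0,0.0,0.6],[-9.8,41.6,-0.4],85],[[0.0,0.0,0.6],[-9.4,41.7,-0.5],85],[[0.0,0.0,0.7],[-9.0,41.8,-0.4],85],[[0.0,0.0,0.6],[-8.4,41.9,-0.5],85],[[0.0,0.0,0.7],[-8.0,42.0,-0.4],85],[[0.0,0.0,0.6],[-7.5,42.1,-0.5],85],[[0.1,0.0,0.7],[-7.1,42.2,-0.4],85],[[0.0,0.0,0.6],[-6.5,42.4,-0.5],85]]
10
```

Emit:
apply_moves([
  [[0.0,0.0,0.6],[-11,41,-0.5],85],
  [[0.0,0.0,0.6],[-10,41.5,-0.5],85],
  [[0.0,0.0,0.6],[-10,41.6,-0.5],85],
  [[0.0,0.0,0.6],[-9.4,41.7,-0.5],85],
  [[0.0,0.0,0.7],[-9.0,42,-0.5],85],
  [[0.0,0.0,0.6],[-8.4,42,-0.5],85],
  [[0.0,0.0,0.7],[-8.0,42.0,-0.5],85],
  [[0.0,0.0,0.6],[-7.5,42,-0.5],85],
  [[0,0.0,0.7],[-7,42,-0.5],85],
  [[0.0,0.0,0.6],[-6.5,42,-0.5],85],
  [[0,0,0],[0,0,0],85],
  [[0,0,0],[0,0,0],85],
])

```text
time_s: 2.9
position: [493.3, -192.0, 259.6]
tool_rot: [-3.138, 0.006, 0.048]
contact_force: [0.4, 0.3, 0.4]
gripper_width: 85.1
```

```bash
python3 - <<'E'
from h import *
from bench import readout,snapshot
s=snapshot("wrist");cv2.imwrite("pics/wrist2.png",s["color"][:,:,::-1]);np.savez("wrist2.npz",**s)
o=readout.get_obs();print(o["position"],o["tool_rot"],o["joint_vel"].round(3))
E
```

```text
[ 493.39972881 -191.72332327  259.55841537] [-3.13876656  0.0065134   0.04924031] [ 0.022 -0.006  0.004  0.003 -0.001  0.003]
```

View pics/wrist2.png

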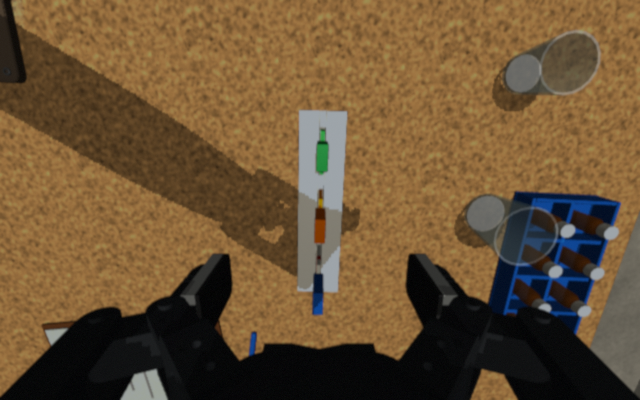

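The rack is seen from above: green handle at (322,157), amber at (320,225), blue at (318,294).

```bash
python3 - <<'E'
from h import *
s=load("wrist2.npz");P=cloud(s);hsv=cv2.cvtColor(s["color"],cv2.COLOR_RGB2HSV);H,S,V=[hsv[...,i].astype(int) for i in range(3)]
def ray(uv,z):
    c=-s["R"].T@s["t"];d=s["R"].T@np.linalg.inv(s["mtx"])@np.array([uv[0],uv[1],1.]);return c+d*(z-c[2])/d[2]
for n,(r0,r1),zt in [("green",(137,176),124),("amber",(203,246),124),("blue",(270,318),140)]:
    b=np.zeros(H.shape,bool);b[r0:r1,308:332]=1
    m=b&(P[...,2]>zt-7)&(P[...,2]<zt+6)&(S>90)&(s["z_map"]>0)
    q=P[m];W=np.array([ray((u,v),zt)[:2] for v,u in np.argwhere(m)],np.float32)
    print(n,m.sum(),np.argwhere(m).min(0),np.argwhere(m).max(0),np.median(q[:,2]),cv2.minAreaRect(W),W.mean(0))
m=(P[...,2]>36)&(P[...,2]<44)&(S<60)&(s["z_map"]>0);m[:,:290]=0;m[:,355:]=0;m[:100]=0;m[295:]=0
W=np.array([ray((u,v),40)[:2] for v,u in np.argwhere(m)],np.float32);print(np.median(P[m][:,2]),cv2.minAreaRect(W))
E
```

```text
green 304 [143 316] [170 327] 123.8156231992975 ((493.0164794921875, -158.7623748779297), (11.249176025390625, 27.202356338500977), 2.8176045417785645) [ 493.38214 -158.75894]
amber 281 [217 314] [242 325] 123.66026165712674 ((494.8627624511719, -237.6442108154297), (11.911419868469238, 29.024057388305664), 2.544311761856079) [ 494.7548  -237.81895]
blue 233 [289 313] [314 322] 139.42530285043455 ((496.6680908203125, -316.62274169921875), (10.047125816345215, 31.831256866455078), 2.491180181503296) [ 496.54382 -316.60458]
39.713921229503036 ((494.8602294921875, -238.8883819580078), (59.60765075683594, 254.81341552734375), 1.0872581005096436)
```

```bash
cat > pl.py <<'E'
import sys
from h import *
from bench import readout
a=[float(x) for x in sys.argv[1:]]
o=readout.get_obs();p,r=o["position"],o["tool_rot"]
print(p.round(1),r.round(4),o["contact_force"].round(1),round(o["gripper_width"],1),round(o["time_s"],2),o["joint_vel"].round(3))
# args: x y z yaw grip vmax, repeated
for i in range(0,len(a),6):
    x,y,z,w,g,v=a[i:i+6]
    rows,p,r=plan(p,r,[x,y,z],w,g,vmax=v);print(len(rows));show(rows)
E
python3 pl.py 495 -238 165 0.02 60 40 495 -238 87 0.02 60 25
```

```text
[ 493.4 -191.7  259.6] [-3.1388  0.0065  0.0492] [-0.4  0.6  1. ] 84.8 2.95 [ 0.022 -0.006  0.004  0.003 -0.001  0.003]
3
[[[-0.1,0.1,0.6],[-0.0,15.5,31.5],60.0],[[-0.0,0.1,0.5],[0.1,15.5,31.5],60.0],[[-0.1,0.2,0.6],[0.1,15.5,31.5],60.0]]
4
[[[0.0,-0.0,-0.0],[-0.0,-0.0,19.5],60.0],[[0.0,-0.0,-0.0],[-0.0,-0.0,19.5],60.0],[[0.0,-0.0,-0.0],[-0.0,-0.1,19.5],60.0],[[0.0,-0.0,-0.0],[-0.0,-0.0,19.5],60.0]]
```

Emit:
apply_moves([
  [[-0.1,0.1,0.6],[0,15.5,31.5],60],
  [[0,0.1,0.5],[0,15.5,31.5],60],
  [[-0.1,0.2,0.6],[0,15.5,31.5],60],
  [[0,0,0],[0,0,0],60],
])

```text
time_s: 3.35
position: [498.4, -231.3, 164.5]
tool_rot: [3.14, -0.006, 0.032]
contact_force: [-0.3, 0.8, -1.2]
gripper_width: 59.9
```

```bash
python3 pl.py 495 -238 87 0.02 60 20
```

```text
[ 498.4 -231.3  164.5] [ 3.1398 -0.0055  0.0315] [-0.3  0.8 -1.2] 59.9 3.35 [ 0.052 -0.055 -0.048  0.021  0.032  0.006]
4
[[[0.0,-0.1,0.2],[-1.0,1.6,19.4],60.0],[[0.0,-0.1,0.2],[-1.0,1.6,19.4],60.0],[[0.1,-0.1,0.1],[-0.9,1.6,19.4],60.0],[[0.0,-0.0,0.2],[-0.9,1.7,19.3],60.0]]
```

Emit:
apply_moves([
  [[0,-0.1,0.2],[-1,2,19.4],60],
  [[0,-0.1,0.2],[-1,2,19.4],60],
  [[0,-0.1,0.1],[-1,1.6,19.4],60],
  [[0,0,0.2],[-1,1.7,19],60],
  [[0,0,0],[0,0,0],60],
  [[0,0,0],[0,0,0],60],
])

```text
time_s: 3.95
position: [501.8, -229.9, 94.0]
tool_rot: [3.137, -0.009, 0.034]
contact_force: [0.7, 0.6, 0.8]
gripper_width: 59.5
```

```bash
python3 pl.py 495 -238 87 0.02 60 20; python3 - <<'E'
from h import *
from bench import snapshot
s=snapshot("wrist");cv2.imwrite("pics/wrist3.png",s["color"][:,:,::-1])
E
```

```text
[ 501.8 -229.9   94. ] [ 3.1371 -0.0086  0.034 ] [0.7 0.6 0.8] 59.5 3.95 [ 0.024 -0.007  0.009  0.001  0.012  0.003]
1
[[[0.3,-0.5,0.8],[-7.1,7.9,6.9],60.0]]
```

View pics/wrist3.png

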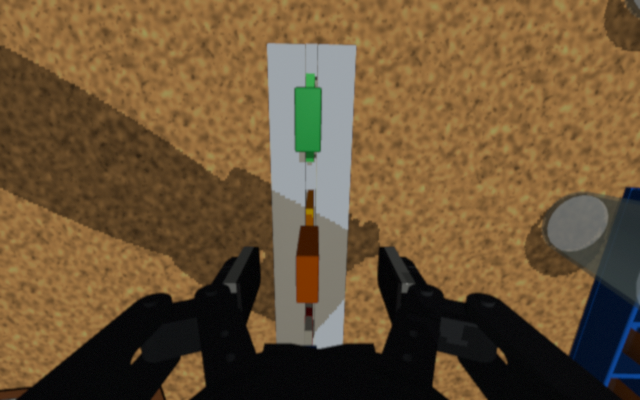

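The amber handle top is at (308,262) and the finger mid-line is at column 319. The hand therefore sits a few mm toward +x, which agrees with the readout.

Emit:
apply_moves([
  [[0.2,-0.3,0.4],[-5,6,4],60],
  [[0.1,-0.2,0.4],[-3,4,3],60],
])

```text
time_s: 4.2
position: [495.9, -240.4, 90.1]
tool_rot: [3.14, -0.004, 0.022]
contact_force: [0.1, 0.3, 0.0]
gripper_width: 59.9
```

```bash
python3 pl.py 495 -238 87 0.02 60 20
```

```text
[ 495.9 -240.4   90.1] [ 3.1395 -0.0039  0.022 ] [0.1 0.3 0. ] 59.9 4.2 [-0.079  0.032 -0.005 -0.001 -0.014 -0.015]
1
[[[0.1,-0.2,0.1],[-0.8,-2.4,3.1],60.0]]
```

Emit:
apply_moves([
  [[0,-0.2,0],[-1,-1,2],40],
  [[0,0,0],[0,0,0],20],
  [[0,0,0],[0,0,0],0],
  [[0,0,0],[0,0,0],0],
  [[0,0,0],[0,0,0],0],
  [[0,0,0],[0,0,0],0],
])

```text
time_s: 4.8
position: [494.9, -241.0, 89.2]
tool_rot: [3.138, -0.002, 0.019]
contact_force: [0.4, 0.0, 0.3]
gripper_width: 10.0
```

```bash
python3 pl.py 495 -238 200 0.02 0 25; python3 - <<'E'
from h import *
from bench import snapshot
s=snapshot("wrist");cv2.imwrite("pics/wrist4.png",s["color"][:,:,::-1])
E
```

```text
[ 494.9 -241.    89.2] [ 3.1384e+00 -1.6000e-03  1.9400e-02] [0.4 0.  0.3] 10.0 4.8 [ 0.    -0.001  0.001  0.    -0.003 -0.001]
5
[[[0.0,-0.0,-0.0],[0.1,-0.5,-22.2],0.0],[[0.0,-0.0,-0.0],[0.1,-0.5,-22.2],0.0],[[0.1,-0.0,-0.0],[0.1,-0.6,-22.2],0.0],[[0.0,-0.0,-0.0],[0.0,-0.6,-22.1],0.0],[[0.1,-0.1,-0.0],[0.1,-0.5,-22.2],0.0]]
```

View pics/wrist4.png

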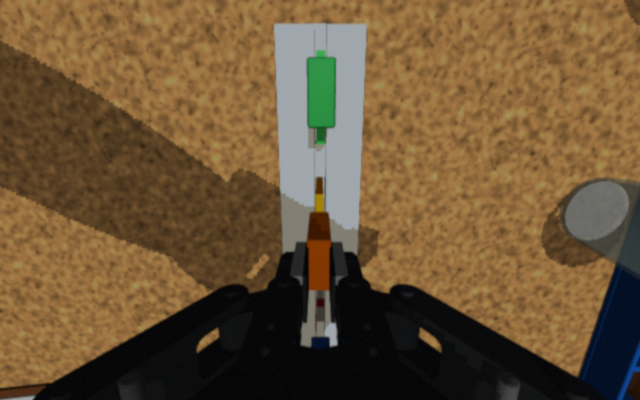

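Amber is gripped, with the handle at (319,265) centred between the pads. Now I'll lift it in short steps.

Emit:
apply_moves([
  [[0,0,0],[0,0,-12],0],
  [[0,0,0],[0,0,-15],0],
  [[0,0,0],[0,0,-15],0],
])

```text
time_s: 5.15
position: [493.5, -239.6, 131.2]
tool_rot: [-3.141, 0.002, 0.019]
contact_force: [0.2, -0.2, 0.1]
gripper_width: 10.3
```

```bash
python3 pl.py 495 -238 235 0.02 0 30 505 150 235 0.14 0 42
```

```text
[ 493.5 -239.6  131.2] [-3.1412e+00  2.3000e-03  1.9400e-02] [ 0.2 -0.2  0.1] 10.3 5.15 [ 0.    -0.198 -0.115  0.002  0.305  0.001]
4
[[[-0.0,0.0,-0.0],[0.3,-0.4,-26.0],0.0],[[-0.0,0.0,-0.0],[0.3,-0.4,-25.9],0.0],[[-0.0,0.1,-0.0],[0.4,-0.4,-26.0],0.0],[[-0.0,0.0,-0.0],[0.4,-0.4,-25.9],0.0]]
10
[[[-0.0,0.0,-0.7],[1.7,-38.8,0.0],0.0],[[-0.0,0.0,-0.7],[2.2,-38.7,0.0],0.0],[[-0.0,0.0,-0.7],[2.7,-38.7,0.0],0.0],[[-0.0,0.0,-0.7],[3.2,-38.7,0.0],0.0],[[-0.0,0.0,-0.7],[3.6,-38.6,0.0],0.0],[[-0.0,0.0,-0.7],[4.1,-38.6,0.0],0.0],[[-0.0,0.0,-0.7],[4.6,-38.6,0.0],0.0],[[-0.0,0.0,-0.7],[5.1,-38.5,0.1],0.0],[[-0.0,0.0,-0.7],[5.5,-38.4,0.0],0.0],[[-0.0,0.0,-0.6],[6.0,-38.3,0.1],0.0]]
```

Emit:
apply_moves([
  [[0,0,0],[0.3,-0.4,-26],0],
  [[0,0,0],[0.3,-0.4,-26],0],
  [[0,0,0],[0.4,-0.4,-26],0],
  [[0,0,0],[0.4,-0.4,-26],0],
  [[0,0,0],[0,0,0],0],
])

```text
time_s: 5.65
position: [496.0, -238.6, 249.1]
tool_rot: [3.136, -0.005, 0.02]
contact_force: [0.3, 0.2, -0.5]
gripper_width: 9.7
```

Emit:
apply_moves([
  [[0,0,-0.7],[1.7,-20,0],0],
  [[0,0,-0.7],[2,-39,0],0],
  [[0,0,-0.7],[2.5,-39,0],0],
  [[0,0,-0.7],[3,-39,0],0],
  [[0,0,-0.7],[3.6,-39,0],0],
  [[0,0,-0.7],[4,-39,0],0],
  [[0,0,-0.7],[4.6,-39,0],0],
  [[0,0,-0.7],[5,-39,0],0],
  [[0,0,-0.7],[5.5,-38,0],0],
  [[0,0,-0.6],[6,-20,0],0],
  [[0,0,0],[0,0,0],0],
])

```text
time_s: 6.75
position: [502.7, 126.8, 244.9]
tool_rot: [3.133, 0.0, 0.142]
contact_force: [-0.6, -0.9, -1.1]
gripper_width: 10.0
```

```bash
python3 pl.py 513 162 225 0.14 0 20;  python3 - <<'E'
from h import *
from bench import snapshot
s=snapshot("wrist");cv2.imwrite("pics/wrist5.png",s["color"][:,:,::-1]);np.savez("wrist5.npz",**s)
E
```

```text
[502.7 126.8 244.9] [3.1334 0.     0.1417] [-0.6 -0.9 -1.1] 10.0 6.75 [-0.002 -0.011  0.018 -0.026  0.011 -0.002]
3
[[[0.2,0.0,0.0],[5.1,-11.2,6.5],0.0],[[0.1,0.0,0.0],[5.0,-11.2,6.6],0.0],[[0.2,0.0,0.1],[5.1,-11.1,6.6],0.0]]
```

View pics/wrist5.png

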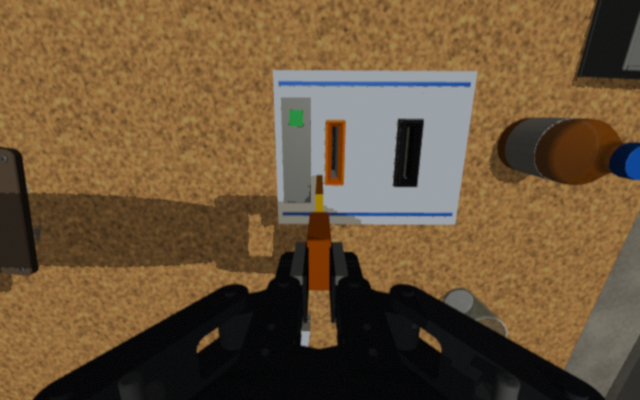

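The wrist view shows amber held, with the slot lip at (335,153) and the port at (409,152), both unobstructed. I'll re-measure them.

```bash
python3 - <<'E'
from h import *
s=load("wrist5.npz");P=cloud(s);hsv=cv2.cvtColor(s["color"],cv2.COLOR_RGB2HSV);H,S,V=[hsv[...,i].astype(int) for i in range(3)]
def rays(c,z):
    o=-s["R"].T@s["t"];d=np.c_[c,np.ones(len(c))]@np.linalg.inv(s["mtx"]).T@s["R"];return o+d*((z-o[2])/d[:,2])[:,None]
def rect(m,z):
    cnt,_=cv2.findContours(m.astype(np.uint8),cv2.RETR_EXTERNAL,cv2.CHAIN_APPROX_NONE);c=max(cnt,key=cv2.contourArea)[:,0]
    W=rays(c,z)[:,:2].astype(np.float32);print(c.min(0),c.max(0),cv2.minAreaRect(W))
b=np.zeros(H.shape,bool);b[112:192,320:352]=1
rect(b&(S>130)&(H<14),103)
b2=np.zeros(H.shape,bool);b2[112:195,388:430]=1
rect(b2&(V<70),110)
print(P[b&(S>130)&(H<14)][:,2].max(), P[b2&(V<70)][:,2].max())
for v in (150,):print("row V",V[v,322:350],V[v,390:428]);
m=(P[...,2]>90)&(P[...,2]<98)&(s["z_map"]>0);m[:,:265]=0;m[:,485:]=0;m[:60]=0;m[226:]=0
m=cv2.morphologyEx(m.astype(np.uint8),cv2.MORPH_OPEN,np.ones((3,3)));rect(m,95)
# amber handle front face / top
t=(H<14)&(S>150);t[:212]=0;t[292:]=0;t[:,:303]=0;t[:,335:]=0
t&=s["z_map"]>0
R=rpy([3.1334,0,.1417]);q=R.inv().apply(P[t]-[502.7,126.8,244.9]);print("handle in tool",np.percentile(q,[2,50,98],axis=0).round(1))
t=(S>150)&(H>14)&(H<28)&(s["z_map"]>0);t[:175]=0;t[214:]=0;t[:,:310]=0;t[:,328:]=0;t&=s["z_map"]<330
q=R.inv().apply(P[t]-[502.7,126.8,244.9]);print("blade",t.sum(),np.percentile(q,[2,50,98],axis=0).round(1))
E
```

```text
[328 124] [342 182] ((513.4279174804688, 162.49783325195312), (13.791648864746094, 59.41671371459961), 7.640405654907227)
[393 119] [422 186] ((585.43798828125, 173.86802673339844), (24.284700393676758, 66.91073608398438), 7.829868793487549)
411.61905276173195 411.61905276173195
row V [166 166 154 154 155 148 132 125 117  88  52  28  24  35  48  69 103 115
 116 120 136 152 157 156 165 167 167 167] [167 167 166 161 133  90  44  22  18  17  15  17  17  14  18  31  43  32
  14   3   5   5   7   8   8   8   5   9  11  23  80 143 164 166 166 167
 167 167]
[273  70] [476 223] ((550.885498046875, 168.6533660888672), (200.56192016601562, 159.24130249023438), 8.127665519714355)
handle in tool [[ -6.  -15.4 -49.8]
 [ -0.6  -9.  -34.4]
 [  4.5  11.3   1.8]]
blade 220 [[ -2.4 -26.6   7.6]
 [ -0.6 -23.3  10.7]
 [  7.   -8.8 142. ]]
```

Emit:
apply_moves([
  [[0.2,0,0],[5,-12,10],0],
  [[0.1,0,0],[5,-12,13],0],
  [[0.1,0,0],[6,-11,13],0],
  [[0,0,0],[0,0,10],0],
  [[0,0,0],[0,0,0],0],
])

```text
time_s: 7.3
position: [513.5, 162.1, 192.3]
tool_rot: [3.139, 0.005, 0.136]
contact_force: [-0.0, 0.4, -1.3]
gripper_width: 10.2
```

```bash
python3 pl.py 514.2 161.7 185 0.14 0 20;  python3 - <<'E'
from h import *
from bench import snapshot
s=snapshot("side");cv2.imwrite("pics/side6.png",cv2.resize(s["color"][90:210,230:390,::-1],None,fx=5,fy=5));np.savez("side6.npz",**s)
s=snapshot("wrist");cv2.imwrite("pics/wrist6.png",s["color"][:,:,::-1]);np.savez("wrist6.npz",**s)
E
```

```text
[513.5 162.1 192.3] [3.1394 0.0048 0.136 ] [-0.   0.4 -1.3] 10.2 7.3 [ 0.006  0.011 -0.014  0.004 -0.005  0.005]
1
[[[0.1,0.3,-0.2],[0.7,0.5,7.3],0.0]]
```

View pics/side6.png

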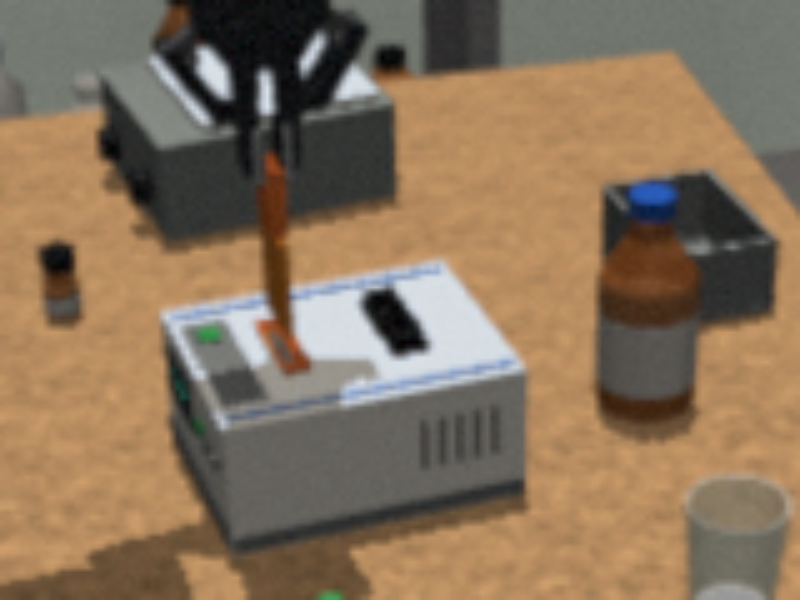

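View pics/wrist6.png

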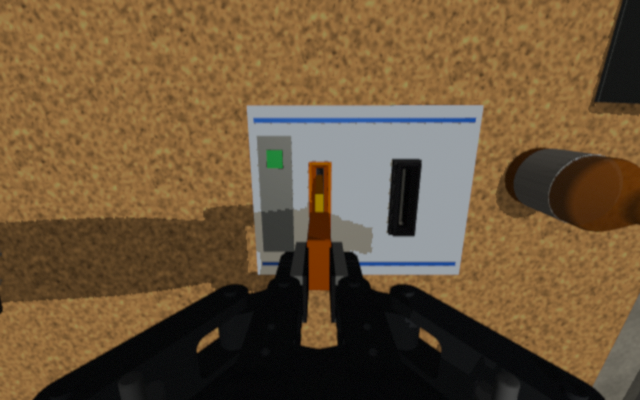

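The wrist view has the blade at column 319 over a lip spanning columns 308–331, so it is well centred. Descending.

Emit:
apply_moves([
  [[0.1,0.2,-0.1],[0.4,0.3,10],0],
  [[0,0,0],[0,0,8],0],
  [[0,0,0],[0,0,6],0],
  [[0,0,0],[0,0,0],0],
])

```text
time_s: 7.8
position: [515.7, 160.8, 170.0]
tool_rot: [3.141, -0.005, 0.136]
contact_force: [-1.0, -0.0, -0.7]
gripper_width: 9.7
```

```bash
python3 pl.py 514.2 161.7 119 0.14 0 8
```

```text
[515.7 160.8 170. ] [ 3.141  -0.0045  0.136 ] [-1.  -0.  -0.7] 9.7 7.8 [-0.005 -0.005 -0.006 -0.001 -0.001  0.001]
7
[[[0.0,-0.0,-0.0],[-0.2,-0.2,7.3],0.0],[[0.0,-0.0,-0.0],[-0.2,-0.1,7.3],0.0],[[0.0,-0.1,-0.0],[-0.2,-0.2,7.3],0.0],[[0.0,-0.0,-0.1],[-0.2,-0.1,7.3],0.0],[[0.0,-0.1,-0.0],[-0.2,-0.2,7.3],0.0],[[0.0,-0.0,-0.1],[-0.2,-0.1,7.2],0.0],[[0.0,-0.1,-0.0],[-0.3,-0.2,7.3],0.0]]
```

Emit:
apply_moves([
  [[0,-0.2,0],[-1.3,-0.6,4],0],
  [[0,0,0],[-0.5,-0.3,6],0],
  [[0,0,0],[-0.5,0,6],0],
])

```text
time_s: 8.1
position: [514.2, 161.4, 154.3]
tool_rot: [3.141, -0.004, 0.136]
contact_force: [-0.3, 0.2, -0.1]
gripper_width: 10.1
```

```bash
python3 pl.py 514.2 161.7 119 0.14 0 8
```

```text
[514.2 161.4 154.3] [ 3.1409 -0.0042  0.1358] [-0.3  0.2 -0.1] 10.1 8.1 [-0.     0.058  0.065  0.001 -0.125 -0.   ]
5
[[[0.0,-0.0,-0.0],[-0.0,-0.1,7.1],0.0],[[0.0,-0.1,-0.1],[-0.0,-0.0,7.1],0.0],[[0.0,-0.0,-0.0],[-0.0,-0.1,7.0],0.0],[[0.0,-0.1,-0.1],[-0.1,-0.0,7.1],0.0],[[0.0,-0.0,-0.0],[0.0,-0.1,7.0],0.0]]
```

Emit:
apply_moves([
  [[0,0,0],[-0.3,0,7],0],
  [[0,0,0],[-0.3,0,7],0],
  [[0,0,0],[-0.3,0,7],0],
])

```text
time_s: 8.4
position: [513.4, 161.4, 131.4]
tool_rot: [3.141, -0.005, 0.136]
contact_force: [0.5, 0.3, -0.6]
gripper_width: 10.2
```

```bash
python3 pl.py 514.2 161.7 119 0.14 0 8
```

```text
[513.4 161.4 131.4] [ 3.1409 -0.0047  0.1359] [ 0.5  0.3 -0.6] 10.2 8.4 [ 0.001  0.086  0.067 -0.001 -0.15   0.   ]
2
[[[0.0,-0.1,-0.1],[0.4,-0.1,6.2],0.0],[[0.0,-0.2,-0.1],[0.4,-0.1,6.2],0.0]]
```

Emit:
apply_moves([
  [[0,0,0],[0.1,0,5],0],
  [[0,0,0],[0,0,3],0],
  [[0,0,0],[0,0,2],0],
])

```text
time_s: 8.7
position: [513.1, 161.3, 119.2]
tool_rot: [3.141, -0.003, 0.136]
contact_force: [0.2, -0.0, 0.0]
gripper_width: 10.0
```

```bash
python3 pl.py 514.2 161.7 119 0.14 0 8
```

```text
[513.1 161.3 119.2] [ 3.1409 -0.0033  0.136 ] [ 0.2 -0.   0. ] 10.0 8.7 [ 0.     0.03   0.015  0.001 -0.043 -0.001]
1
[[[0.0,-0.2,-0.2],[1.1,-0.2,0.2],0.0]]
```

Emit:
apply_moves([
  [[0,0,0],[0,0,1.5],0],
  [[0,0,0],[0,0,1],0],
])

```text
time_s: 8.9
position: [514.4, 161.7, 119.1]
tool_rot: [3.141, -0.006, 0.136]
contact_force: [-1.7, 0.2, 3.6]
gripper_width: 9.7
```

Contact is 3.6 N upward at the expected height of 119 mm, so the filter is on the floor of the slot. Releasing it.

Emit:
apply_moves([
  [[0,0,0],[0,0,0],20],
  [[0,0,0],[0,0,0],45],
  [[0,0,0],[0,0,0],45],
  [[0,0,0],[0,0,0],45],
])

```text
time_s: 9.3
position: [514.6, 161.6, 119.1]
tool_rot: [3.141, -0.007, 0.136]
contact_force: [0.1, 0.1, -0.4]
gripper_width: 45.1
```

```bash
python3 pl.py 513 161 250 0.14 45 30; python3 - <<'E'
from h import *
from bench import snapshot
s=snapshot("wrist");cv2.imwrite("pics/wrist7.png",s["color"][:,:,::-1]);np.savez("wrist7.npz",**s)
E
```

```text
[514.6 161.6 119.1] [ 3.1409 -0.0066  0.136 ] [ 0.1  0.1 -0.4] 45.1 9.3 [-0.    -0.     0.002  0.002 -0.003 -0.001]
5
[[[0.0,-0.1,-0.0],[-0.2,0.1,-26.2],45.0],[[0.0,-0.1,-0.1],[-0.2,0.1,-26.2],45.0],[[0.0,-0.1,-0.0],[-0.3,0.1,-26.2],45.0],[[0.0,-0.0,-0.1],[-0.3,0.1,-26.2],45.0],[[0.0,-0.1,-0.0],[-0.2,0.1,-26.1],45.0]]
```

View pics/wrist7.png

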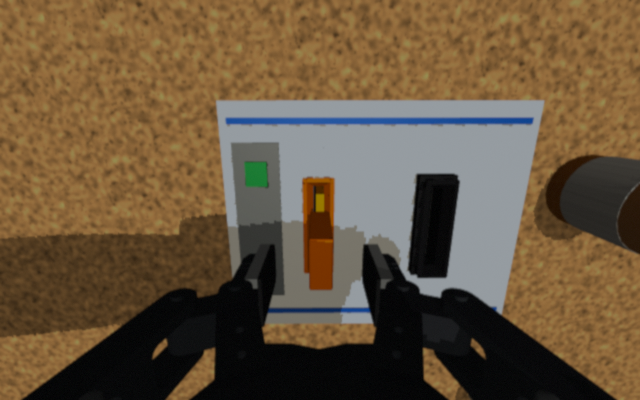

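Amber stands seated and free: handle at (321,265), fingers open around it, port at (434,225). I'll retreat upward, and measure the handle top and the port.

Emit:
apply_moves([
  [[0,-0.1,0],[-0.2,0,-18],45],
  [[0,-0.1,0],[-0.2,0,-26],45],
  [[0,-0.1,0],[-0.3,0,-26],60],
  [[0,0,0],[-0.3,0,-26],60],
  [[0,0,0],[0,0,-26],60],
  [[0,0,0],[0,0,0],60],
])

```text
time_s: 9.95
position: [511.6, 161.2, 242.6]
tool_rot: [3.141, 0.005, 0.136]
contact_force: [0.2, -0.0, 0.1]
gripper_width: 60.2
```

```bash
python3 - <<'E'
from h import *
from bench import snapshot,readout
s=snapshot("wrist");cv2.imwrite("pics/wrist8.png",s["color"][:,:,::-1]);np.savez("wrist8.npz",**s)
P=cloud(s);hsv=cv2.cvtColor(s["color"],cv2.COLOR_RGB2HSV);H,S,V=[hsv[...,i].astype(int) for i in range(3)]
def rays(c,z):
    o=-s["R"].T@s["t"];d=np.c_[c,np.ones(len(c))]@np.linalg.inv(s["mtx"]).T@s["R"];return o+d*((z-o[2])/d[:,2])[:,None]
def rect(m,z):
    cnt,_=cv2.findContours(m.astype(np.uint8),cv2.RETR_EXTERNAL,cv2.CHAIN_APPROX_NONE);c=max(cnt,key=cv2.contourArea)[:,0]
    W=rays(c,z)[:,:2].astype(np.float32);print(c.min(0),c.max(0),cv2.minAreaRect(W))
a=(H<14)&(S>130)&(P[...,2]>145)&(P[...,2]<165)&(s["z_map"]>0);a[:,:260]=0;a[:,360:]=0
rect(a,154);print("top z",np.median(P[a][:,2]))
b=(V<70)&(P[...,2]>99)&(P[...,2]<113)&(np.abs(P[...,0]-588)<40)&(np.abs(P[...,1]-175)<60)
rect(b,110);print(P[b][:,2].max())
o=readout.get_obs();print(o["position"],o["tool_rot"],o["time_s"])
E
python3 pl.py 500 -290 262 0.02 60 44
```

```text
[317 181] [328 182] ((511.4666442871094, 178.44656372070312), (9.633888244628906, 0.8925149440765381), 7.849957466125488)
top z 148.6684206082633
[380 153] [407 217] ((585.7498168945312, 174.4972686767578), (23.551589965820312, 67.39115905761719), 7.865010738372803)
111.30454514729624
[510.49366025 161.03728078 240.25207315] [3.14106986 0.00852345 0.13569642] 10.0
[510.5 161.  240.3] [3.1411 0.0085 0.1357] [-0.   0.5 -0.2] 60.4 10.0 [-0.001  0.028  0.057 -0.    -0.007 -0.001]
11
[[[0.0,0.0,0.6],[-6.5,40.5,-1.9],60.0],[[0.0,0.0,0.6],[-6.1,40.6,-1.9],60.0],[[0.0,0.1,0.6],[-5.7,40.6,-1.9],60.0],[[0.0,0.0,0.6],[-5.2,40.7,-1.9],60.0],[[0.0,0.1,0.6],[-4.8,40.7,-1.9],60.0],[[0.0,0.0,0.6],[-4.4,40.8,-1.9],60.0],[[0.0,0.1,0.6],[-3.9,40.8,-1.9],60.0],[[0.0,0.0,0.6],[-3.5,40.9,-1.9],60.0],[[0.0,0.1,0.6],[-3.1,40.9,-2.0],60.0],[[0.0,0.0,0.6],[-2.7,40.9,-1.9],60.0],[[0.1,0.1,0.6],[-2.2,41.0,-2.0],60.0]]
```

View pics/wrist8.png

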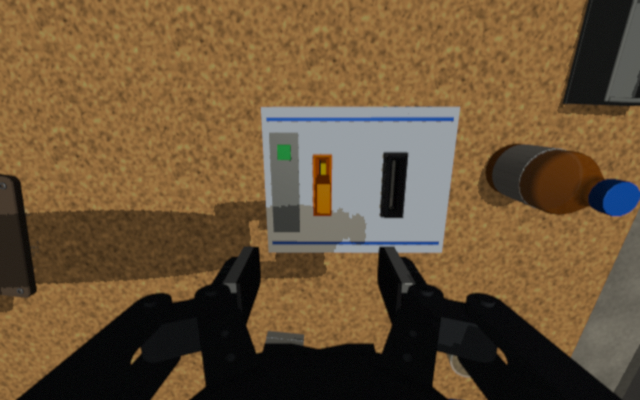

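```bash
python3 - <<'E'
from h import *
s=load("wrist8.npz")
P=cloud(s);hsv=cv2.cvtColor(s["color"],cv2.COLOR_RGB2HSV);H,S,V=[hsv[...,i].astype(int) for i in range(3)]
def rays(c,z):
    o=-s["R"].T@s["t"];d=np.c_[c,np.ones(len(c))]@np.linalg.inv(s["mtx"]).T@s["R"];return o+d*((z-o[2])/d[:,2])[:,None]
a=(H<25)&(S>130)&(s["z_map"]>0);a[:184]=0;a[216:]=0;a[:,315:332]&=True;a[:,:315]=0;a[:,332:]=0
a&=(P[...,2]>140)
print(a.sum(),np.percentile(P[a][:,2],[5,50,95]));i=np.argwhere(a);print(i.min(0),i.max(0),cv2.minAreaRect(rays(i[:,::-1],154)[:,:2].astype(np.float32)))
E
```

```text
388 [152.75046154 153.74862138 154.85865508]
[184 317] [213 329] ((514.119140625, 163.05072021484375), (10.821402549743652, 26.755109786987305), 7.852292537689209)
```

Emit:
apply_moves([
  [[0,0,0.6],[-6.5,25,-2],60],
  [[0,0,0.6],[-6,41,-2],60],
  [[0,0.1,0.6],[-6,41,-2],60],
  [[0,0,0.6],[-5,41,-2],60],
  [[0,0.1,0.6],[-5,41,-2],60],
  [[0,0,0.6],[-4.4,41,-2],60],
  [[0,0.1,0.6],[-4,41,-2],60],
  [[0,0,0.6],[-3.5,41,-2],60],
  [[0,0.1,0.6],[-3,41,-2],60],
  [[0,0,0.6],[-2.7,41,-2],60],
  [[0,0,0.6],[-2,35,-2],60],
  [[0,0,0],[0,0,0],60],
])

```text
time_s: 11.2
position: [487.5, -283.0, 237.0]
tool_rot: [-3.129, 0.032, 0.02]
contact_force: [0.7, 0.3, -0.3]
gripper_width: 60.3
```

```bash
python3 - <<'E'
from h import *
from bench import snapshot,readout
s=snapshot("wrist");cv2.imwrite("pics/wrist9.png",s["color"][:,:,::-1]);np.savez("wrist9.npz",**s)
E
python3 pl.py 496.6 -317 180 0.02 60 30
```

```text
[ 487.4 -280.9  236.3] [-3.1264  0.0326  0.0217] [-0.1 -0.7 -0.5] 60.2 11.25 [ 0.05  -0.028  0.026  0.017  0.014  0.009]
3
[[[-0.3,0.6,0.0],[3.4,12.4,18.5],60.0],[[-0.3,0.6,0.0],[3.2,12.3,18.6],60.0],[[-0.3,0.7,0.1],[3.1,12.1,18.7],60.0]]
```

View pics/wrist9.png

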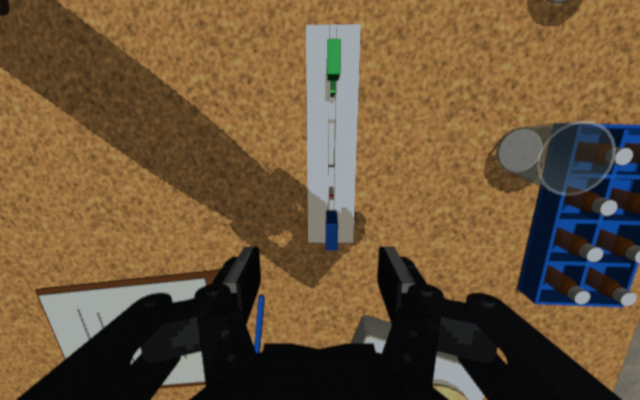

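Amber's handle top reads 153.7 mm (154 expected), so it is fully home. The blue handle is at (332,232). Approaching it.

Emit:
apply_moves([
  [[-0.3,0.6,0],[3.4,12,18],60],
  [[-0.3,0.6,0],[3.2,12,18],60],
  [[-0.3,0.7,0],[3,12,18],60],
  [[0,0,0],[0,0,0],60],
])

```text
time_s: 11.65
position: [495.7, -310.9, 175.2]
tool_rot: [-3.135, 0.003, 0.025]
contact_force: [-0.3, -0.8, -0.4]
gripper_width: 60.1
```

```bash
python3 - <<'E'
from h import *
from bench import snapshot,readout
s=snapshot("wrist");cv2.imwrite("pics/wrist10.png",s["color"][:,:,::-1]);np.savez("wrist10.npz",**s)
P=cloud(s);hsv=cv2.cvtColor(s["color"],cv2.COLOR_RGB2HSV);H,S,V=[hsv[...,i].astype(int) for i in range(3)]
o=-s["R"].T@s["t"]
m=(H>105)&(H<125)&(S>100)&(np.abs(P[...,2]-140)<6)&(s["z_map"]>0)
i=np.argwhere(m);c=i[:,::-1];d=np.c_[c,np.ones(len(c))]@np.linalg.inv(s["mtx"]).T@s["R"];W=o+d*((140-o[2])/d[:,2])[:,None]
print(i.min(0),i.max(0),cv2.minAreaRect(W[:,:2].astype(np.float32)))
E
python3 pl.py 496.6 -317 103 0.02 60 15
```

```text
[211 313] [248 328] ((496.3954772949219, -318.05303955078125), (11.08479118347168, 28.642831802368164), 1.4910510778427124)
[ 496.4 -310.7  176.8] [-3.1361e+00  1.6000e-03  2.5300e-02] [ 0.3 -0.4 -0.3] 60.0 11.7 [ 0.006 -0.029 -0.038 -0.001  0.012 -0.   ]
5
[[[-0.1,0.0,0.1],[0.0,1.3,14.7],60.0],[[-0.1,0.0,0.1],[0.1,1.3,14.8],60.0],[[-0.0,0.0,0.0],[0.0,1.3,14.7],60.0],[[-0.1,0.0,0.1],[0.1,1.3,14.8],60.0],[[-0.0,0.1,0.0],[0.0,1.3,14.7],60.0]]
```

View pics/wrist10.png

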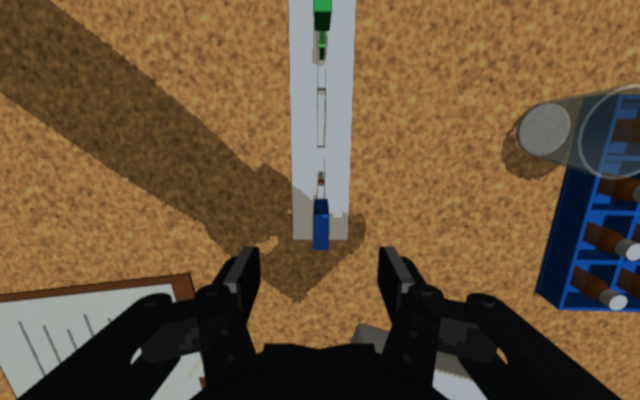

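The blue handle top is at (320,230), aligned with the finger mid-line. It measures (496.4, -318). Descending.

Emit:
apply_moves([
  [[-0.1,0,0.1],[-0.5,1.7,15],60],
  [[-0.1,0,0.1],[-0.5,1.7,15],60],
  [[0,0,0],[-0.5,1.7,15],60],
  [[0,0,0],[-0.5,1.7,14],60],
])

```text
time_s: 12.1
position: [496.7, -315.9, 117.8]
tool_rot: [3.139, -0.003, 0.025]
contact_force: [-0.3, 0.7, -0.0]
gripper_width: 60.0
```

```bash
python3 pl.py 496.5 -317.5 103 0.02 60 15
```

```text
[ 496.7 -315.9  117.8] [ 3.1394 -0.0034  0.0253] [-0.3  0.7 -0. ] 60.0 12.1 [-0.023  0.18   0.085  0.    -0.273 -0.027]
1
[[[0.1,-0.2,0.3],[-0.3,1.5,14.8],60.0]]
```

Emit:
apply_moves([
  [[0.1,-0.2,0.3],[-0.7,1.5,10],40],
  [[0,0,0],[-0.3,0,3],30],
  [[0,0,0],[0,0,0],20],
])

```text
time_s: 12.4
position: [494.0, -316.3, 99.8]
tool_rot: [-3.138, 0.005, 0.019]
contact_force: [-0.0, -0.4, -0.1]
gripper_width: 20.0
```

```bash
python3 pl.py 496.5 -317.5 103 0.02 60 15
```

```text
[ 494.  -316.3   99.8] [-3.1375  0.0049  0.0193] [-0.  -0.4 -0.1] 20.0 12.4 [-0.003  0.009 -0.003 -0.    -0.003 -0.   ]
1
[[[-0.2,0.3,-0.0],[2.4,1.3,-3.2],60.0]]
```

Emit:
apply_moves([
  [[-0.1,0.3,0],[2.2,0.8,-2.5],20],
  [[0,0,0],[0,0,0],0],
  [[0,0,0],[0,0,0],0],
  [[0,0,0],[0,0,0],0],
  [[0,0,0],[0,0,0],0],
])

```text
time_s: 12.9
position: [497.7, -318.3, 105.0]
tool_rot: [3.141, -0.004, 0.019]
contact_force: [0.1, -0.5, -1.3]
gripper_width: 10.2
```

```bash
python3 pl.py 496.5 -317.5 270 0.02 0 15; python3 - <<'E'
from h import *
from bench import snapshot,readout
s=snapshot("wrist");cv2.imwrite("pics/wrist11.png",s["color"][:,:,::-1])
E
```

```text
[ 497.7 -318.3  105. ] [ 3.1408 -0.0041  0.0191] [ 0.1 -0.5 -1.3] 10.2 12.9 [-0.001 -0.004  0.001 -0.001 -0.002 -0.   ]
12
[[[0.0,-0.0,-0.0],[-0.0,-0.1,-13.8],0.0],[[0.0,-0.0,-0.0],[-0.1,-0.1,-13.7],0.0],[[0.0,-0.0,-0.0],[-0.0,-0.0,-13.8],0.0],[[0.0,-0.0,-0.0],[-0.1,-0.1,-13.7],0.0],[[0.0,-0.0,-0.0],[-0.0,-0.0,-13.8],0.0],[[0.0,-0.0,-0.0],[-0.1,-0.1,-13.7],0.0],[[0.0,-0.0,-0.0],[-0.0,-0.0,-13.8],0.0],[[0.0,-0.0,-0.0],[-0.1,-0.1,-13.7],0.0],[[0.0,-0.1,-0.0],[-0.0,-0.0,-13.8],0.0],[[0.0,-0.0,-0.0],[-0.1,-0.1,-13.7],0.0],[[0.0,-0.1,-0.0],[-0.1,-0.0,-13.8],0.0],[[0.0,-0.0,-0.1],[-0.1,-0.1,-13.7],0.0]]
```

View pics/wrist11.png

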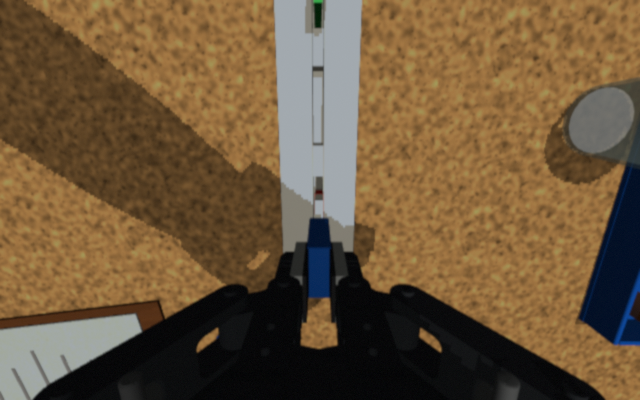

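The sample is gripped, with the handle at (319,270). Lifting.

Emit:
apply_moves([
  [[0,0,0],[-0.3,0,-12],0],
  [[0,0,0],[0,0,-15],0],
  [[0,0,0],[0.2,0,-20],0],
  [[0,0,0],[0.4,0,-25],0],
  [[0,0,0],[0.4,0,-25],0],
  [[0,0,0],[0.4,0,-25],0],
  [[0,0,0],[0.4,0,-20],0],
  [[0,0,0],[0,0,0],0],
])

```text
time_s: 13.75
position: [499.0, -318.4, 261.7]
tool_rot: [3.136, -0.009, 0.019]
contact_force: [-0.0, -0.4, -0.4]
gripper_width: 10.6
```

```bash
python3 pl.py 580 140 258 0.14 0 42; python3 - <<'E'
from h import *
from bench import snapshot,readout
s=snapshot("wrist");cv2.imwrite("pics/wrist12.png",s["color"][:,:,::-1])
E
```

```text
[ 499.  -318.4  261.7] [ 3.1364 -0.0087  0.0193] [-0.  -0.4 -0.4] 10.6 13.75 [-0.001 -0.002  0.027  0.001 -0.002  0.   ]
12
[[[0.0,-0.0,-0.6],[7.5,-38.1,0.2],0.0],[[0.0,-0.0,-0.6],[7.9,-38.0,0.2],0.0],[[0.0,-0.0,-0.6],[8.3,-37.9,0.2],0.0],[[0.0,-0.1,-0.6],[8.7,-37.8,0.2],0.0],[[0.0,-0.0,-0.6],[9.1,-37.7,0.1],0.0],[[0.0,-0.1,-0.6],[9.4,-37.6,0.2],0.0],[[0.1,-0.0,-0.6],[9.8,-37.5,0.1],0.0],[[0.0,-0.1,-0.5],[10.2,-37.4,0.2],0.0],[[0.1,-0.0,-0.6],[10.6,-37.3,0.2],0.0],[[0.0,-0.1,-0.5],[11.0,-37.2,0.2],0.0],[[0.1,-0.0,-0.6],[11.3,-37.1,0.2],0.0],[[0.0,-0.1,-0.5],[11.7,-37.0,0.3],0.0]]
```

View pics/wrist12.png

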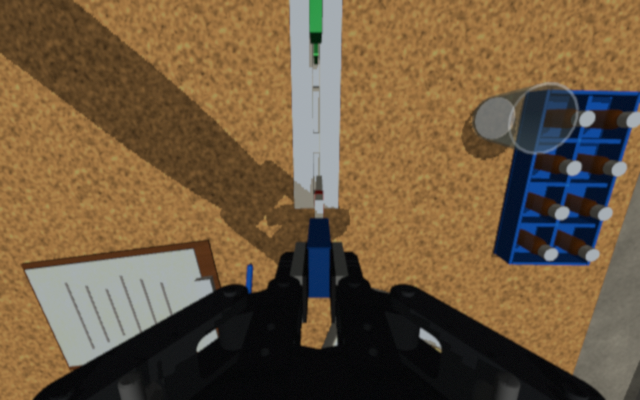

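The sample is clear of the rack and hanging straight in the grip. Moving toward the reader.

Emit:
apply_moves([
  [[0,0,-0.6],[7.5,-25,0.2],0],
  [[0,0,-0.6],[8,-38,0.2],0],
  [[0,0,-0.6],[8,-38,0.2],0],
  [[0,0,-0.6],[8.7,-38,0.2],0],
  [[0,0,-0.6],[9,-38,0],0],
  [[0,0,-0.6],[9.4,-38,0.2],0],
  [[0,0,-0.6],[10,-38,0],0],
  [[0,0,-0.5],[10,-37,0.2],0],
  [[0,0,-0.6],[10.6,-37,0.2],0],
  [[0,0,-0.5],[11,-37,0.2],0],
  [[0,0,-0.6],[11,-30,0.2],0],
  [[0,0,0],[0,0,0],0],
])

```text
time_s: 15.0
position: [566.5, 98.8, 240.5]
tool_rot: [-3.136, 0.017, 0.13]
contact_force: [-0.8, 0.1, -0.9]
gripper_width: 10.1
```

```bash
python3 pl.py 588 174 235 0.138 0 20; python3 - <<'E'
from h import *
from bench import snapshot,readout
s=snapshot("wrist");cv2.imwrite("pics/wrist13.png",s["color"][:,:,::-1]);np.savez("wrist13.npz",**s)
E
```

```text
[566.5  98.8 240.5] [-3.1356  0.0171  0.1303] [-0.8  0.1 -0.9] 10.1 15.0 [-0.02  -0.002  0.033 -0.044  0.007 -0.008]
4
[[[-0.1,0.2,-0.1],[7.8,-17.9,1.3],0.0],[[-0.1,0.3,-0.1],[7.8,-17.9,1.4],0.0],[[-0.1,0.2,-0.1],[7.9,-17.9,1.4],0.0],[[-0.0,0.3,-0.1],[7.9,-17.9,1.3],0.0]]
```

View pics/wrist13.png

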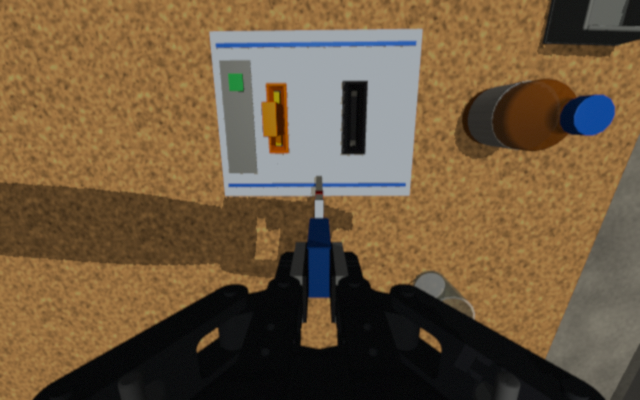

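```bash
python3 - <<'E'
from h import *
s=load("wrist13.npz")
P=cloud(s);hsv=cv2.cvtColor(s["color"],cv2.COLOR_RGB2HSV);H,S,V=[hsv[...,i].astype(int) for i in range(3)]
def rays(c,z):
    o=-s["R"].T@s["t"];d=np.c_[c,np.ones(len(c))]@np.linalg.inv(s["mtx"]).T@s["R"];return o+d*((z-o[2])/d[:,2])[:,None]
def rect(m,z):
    i=np.argwhere(m);print(i.min(0),i.max(0),cv2.minAreaRect(rays(i[:,::-1],z)[:,:2].astype(np.float32)))
b=np.zeros(H.shape,bool);b[75:162,335:375]=1
rect(b&(V<80),110)
b2=b&(V<80)&(P[...,2]>106)&(P[...,2]<114);rect(b2,110)
b=np.zeros(H.shape,bool);b[78:160,255:295]=1
b&=(S>150)&(H<26)&(P[...,2]>148)&(s["z_map"]>0);rect(b,154);print(np.median(P[b][:,2]))
E
```

```text
[ 81 342] [153 366] ((587.5601806640625, 173.29074096679688), (22.710119247436523, 66.47284698486328), 7.824599266052246)
[ 81 344] [153 366] ((588.470703125, 173.41221618652344), (20.257490158081055, 66.46015167236328), 7.807612419128418)
[101 262] [135 277] ((515.1368408203125, 163.5706329345703), (11.963233947753906, 26.90106773376465), 7.833034038543701)
153.70948371966438
```

Emit:
apply_moves([
  [[-0.1,0.2,-0.1],[8,-18,4],0],
  [[-0.1,0.3,-0.1],[8,-18,6],0],
  [[-0.1,0.2,-0.1],[8,-18,6],0],
  [[0,0.2,-0.1],[8,-18,6],0],
  [[0,0,0],[0,0,0],0],
])

```text
time_s: 15.55
position: [586.8, 169.7, 212.4]
tool_rot: [3.138, 0.01, 0.13]
contact_force: [-0.2, -0.4, -1.2]
gripper_width: 10.3
```

```bash
python3 pl.py 588.5 174 213 0.138 0 20; python3 - <<'E'
from h import *
from bench import snapshot,readout
s=snapshot("wrist");cv2.imwrite("pics/wrist14.png",s["color"][:,:,::-1]);np.savez("wrist14.npz",**s)
E
```

```text
[586.8 169.7 212.4] [3.1384 0.0097 0.1303] [-0.2 -0.4 -1.2] 10.3 15.55 [-0.033 -0.012  0.011 -0.035  0.013 -0.011]
1
[[[0.2,0.6,-0.4],[2.3,-4.1,-0.6],0.0]]
```

View pics/wrist14.png

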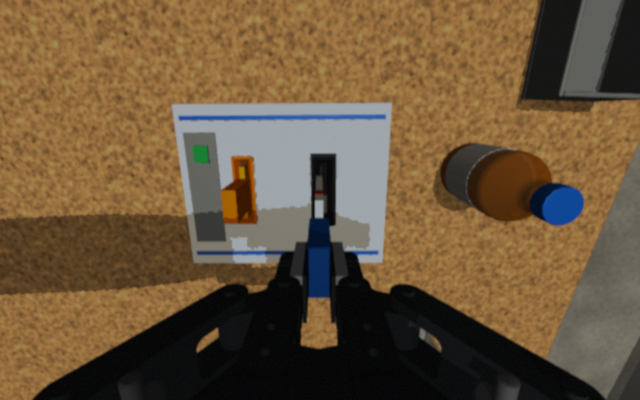

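The collar centre is at column 322.5 and the blade at 319, so it needs about +2 mm in x. That matches the readout.

Emit:
apply_moves([
  [[0.2,0.5,-0.4],[2,-4,2],0],
  [[0,0,0],[0,0,3],0],
  [[0,0,0],[0,0,2],0],
])

```text
time_s: 15.9
position: [588.7, 171.0, 205.9]
tool_rot: [3.14, -0.0, 0.135]
contact_force: [0.7, 0.1, -0.6]
gripper_width: 10.5
```

```bash
python3 pl.py 588.5 174 195 0.138 0 20; python3 - <<'E'
from h import *
from bench import snapshot,readout
s=snapshot("wrist");cv2.imwrite("pics/wrist15.png",s["color"][:,:,::-1]);np.savez("wrist15.npz",**s)
E
```

```text
[588.7 171.  205.9] [ 3.1401e+00 -4.0000e-04  1.3550e-01] [ 0.7  0.1 -0.6] 10.5 15.9 [-0.006  0.01   0.022  0.003 -0.038 -0.003]
1
[[[0.1,-0.0,-0.1],[0.2,-3.0,10.9],0.0]]
```

View pics/wrist15.png

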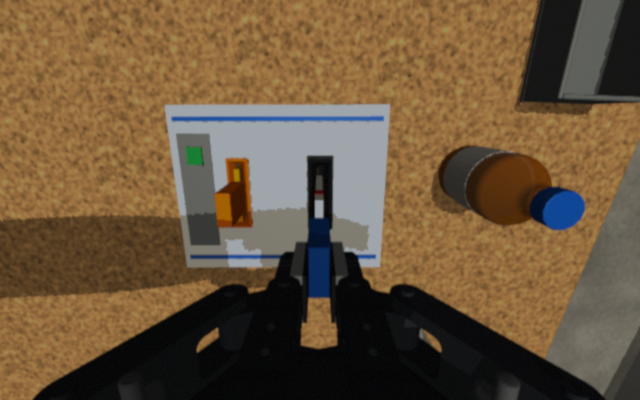

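Now centred: collar columns 307–333, blade at 319.5. I'll nudge y by 3 mm and descend.

Emit:
apply_moves([
  [[0,0,-0.1],[0,-3,3],0],
  [[0,0,0],[-0.2,0,6],0],
  [[0,0,0],[-0.3,0,6],0],
])

```text
time_s: 16.25
position: [588.3, 173.4, 191.0]
tool_rot: [3.14, -0.003, 0.136]
contact_force: [0.3, 0.0, -1.0]
gripper_width: 9.8
```

```bash
python3 pl.py 588.5 174 140 0.138 0 8
```

```text
[588.3 173.4 191. ] [ 3.140e+00 -2.500e-03  1.362e-01] [ 0.3  0.  -1. ] 9.8 16.25 [ 0.003  0.045  0.067  0.001 -0.113  0.   ]
7
[[[0.0,-0.0,-0.0],[0.0,-0.1,7.3],0.0],[[0.0,-0.0,-0.0],[0.0,-0.1,7.3],0.0],[[0.0,-0.0,-0.0],[0.0,-0.1,7.3],0.0],[[0.0,-0.0,-0.0],[0.0,-0.1,7.3],0.0],[[0.0,-0.0,-0.0],[0.0,-0.1,7.3],0.0],[[0.0,-0.1,-0.1],[0.1,-0.1,7.3],0.0],[[0.1,-0.0,-0.0],[0.1,-0.0,7.2],0.0]]
```

Emit:
apply_moves([
  [[0,0,0],[-0.1,0,6],0],
  [[0,0,0],[-0.2,0,6],0],
  [[0,0,0],[-0.2,0,6],0],
])

```text
time_s: 16.55
position: [588.0, 173.5, 171.2]
tool_rot: [3.14, -0.003, 0.136]
contact_force: [1.1, -0.6, -0.1]
gripper_width: 10.3
```

```bash
python3 pl.py 588.5 174 140 0.138 0 8
```

```text
[588.  173.5 171.2] [ 3.1402 -0.0032  0.1363] [ 1.1 -0.6 -0.1] 10.3 16.55 [ 0.     0.056  0.059  0.001 -0.121  0.   ]
4
[[[0.0,-0.0,-0.0],[0.1,-0.1,7.8],0.0],[[0.0,-0.1,-0.0],[0.1,-0.1,7.8],0.0],[[0.0,-0.0,-0.0],[0.2,-0.1,7.8],0.0],[[0.1,-0.1,-0.1],[0.1,-0.2,7.8],0.0]]
```

Emit:
apply_moves([
  [[0,0,0],[0,0,7],0],
  [[0,0,0],[-0.1,0,7],0],
  [[0,0,0],[-0.1,0,6],0],
  [[0,0,0],[0,0,3],0],
])

```text
time_s: 16.95
position: [588.0, 173.5, 145.6]
tool_rot: [3.14, -0.004, 0.136]
contact_force: [1.2, 0.8, 0.1]
gripper_width: 10.1
```

```bash
python3 pl.py 588.5 174 140 0.138 0 8
```

```text
[588.  173.5 145.6] [ 3.1402 -0.0037  0.1363] [1.2 0.8 0.1] 10.1 16.95 [-0.001  0.033  0.019 -0.001 -0.053  0.001]
1
[[[0.1,-0.2,-0.1],[0.5,-0.5,5.6],0.0]]
```

Emit:
apply_moves([
  [[0,0,0],[0.1,0,3],0],
  [[0,0,0],[0.1,0,1],0],
  [[0,0,0],[0,0,0],0],
  [[0,0,0],[0,0,0],0],
])

```text
time_s: 17.35
position: [588.1, 173.5, 140.8]
tool_rot: [3.14, -0.003, 0.136]
contact_force: [0.7, 0.8, -0.1]
gripper_width: 9.9
```

```bash
python3 pl.py 588.5 174 140 0.138 0 8; python3 - <<'E'
from h import *
from bench import snapshot,readout
for n in ("wrist","side","scene"):
    s=snapshot(n);np.savez(n+"16.npz",**s);im=s["color"][:,:,::-1]
    if n=="side": im=cv2.resize(im[90:210,230:390],None,fx=5,fy=5,interpolation=cv2.INTER_CUBIC)
    if n=="scene": im=cv2.resize(im[120:260,220:440],None,fx=3.6,fy=3.6,interpolation=cv2.INTER_CUBIC)
    cv2.imwrite(f"pics/{n}16.png",im)
E
```

```text
[588.1 173.5 140.8] [ 3.1403e+00 -3.0000e-03  1.3630e-01] [ 0.7  0.8 -0.1] 9.9 17.35 [ 0.     0.002 -0.001  0.001 -0.     0.002]
1
[[[0.1,-0.2,-0.1],[0.4,-0.5,0.8],0.0]]
```

View pics/side16.png

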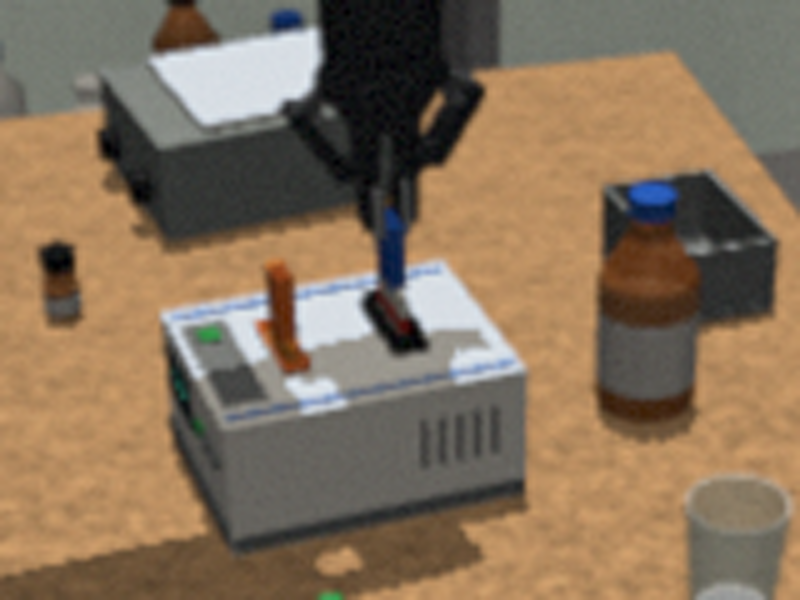

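View pics/scene16.png

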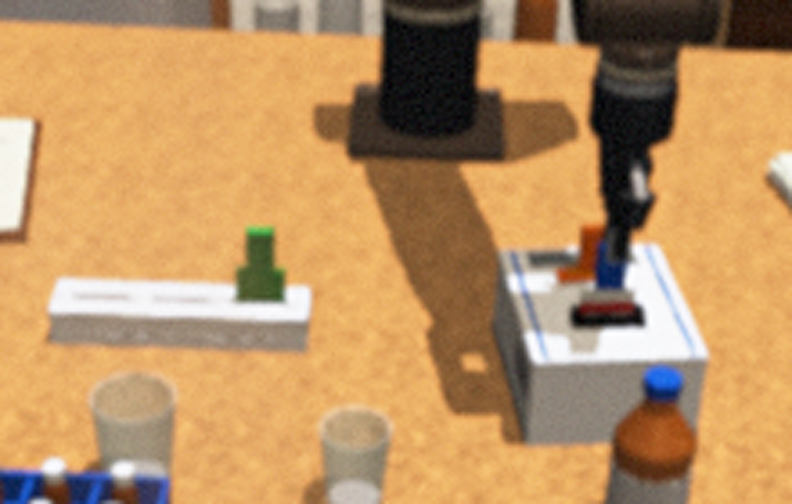

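View pics/wrist16.png

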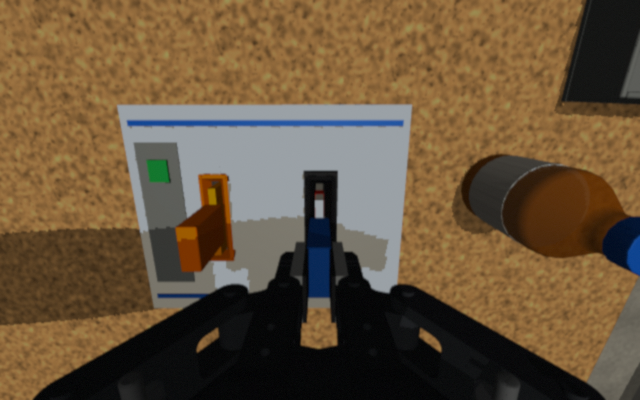

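The band shows at collar level in the scene view, and the sample hangs centred in the collar. I'll check its height numerically.

```bash
python3 - <<'E'
from h import *
from bench import readout
s=load("wrist16.npz");P=cloud(s);hsv=cv2.cvtColor(s["color"],cv2.COLOR_RGB2HSV);H,S,V=[hsv[...,i].astype(int) for i in range(3)]
m=(H>100)&(H<128)&(S>100)&(s["z_map"]>0);m[:215]=0;m[300:]=0;m[:,:305]=0;m[:,334:]=0
q=P[m];t=q[q[:,2]>170];print("handle",np.percentile(q[:,2],[5,95]),len(t),np.median(t,0),t.min(0),t.max(0))
a=(H<25)&(S>130)&(P[...,2]>150)&(P[...,2]<158)&(s["z_map"]>0);a[:,:170]=0;a[:,240:]=0;print("amber top",a.sum(),P[a].mean(0))
s=load("scene16.npz");P=cloud(s);hsv=cv2.cvtColor(s["color"],cv2.COLOR_RGB2HSV);H,S,V=[hsv[...,i].astype(int) for i in range(3)]
X=np.array([[588.2+2.5,174,z] for z in (130,115,110,105)]);pr=proj(s,X);print(pr)
u=int(round(pr[0,0]))
for v in range(188,212):print(v,s["color"][v,u].tolist(),P[v,u].round(0))
E
```

```text
handle [137.91893396 182.53449724] 1345 [587.25729    174.63678751 177.28647539] [579.53815636 157.58004116 170.11491946] [594.40394292 186.11860837 195.16261924]
amber top 1086 [515.09144344 163.98039521 153.51856242]
[[389.30306092 199.52274849]
 [388.8507956  203.3581031 ]
 [388.70104918 204.6280007 ]
 [388.55180289 205.89365704]]
188 [65, 61, 70] [595. 168. 177.]
189 [65, 64, 69] [607. 167. 180.]
190 [62, 59, 61] [602. 168. 173.]
191 [60, 62, 64] [601. 168. 169.]
192 [55, 61, 74] [604. 168. 166.]
193 [40, 53, 87] [593. 170. 156.]
194 [8, 31, 79] [599. 170. 156.]
195 [12, 34, 82] [596. 171. 151.]
196 [6, 35, 83] [599. 170. 149.]
197 [9, 31, 81] [597. 171. 143.]
198 [0, 33, 84] [597. 172. 140.]
199 [42, 53, 98] [597. 172. 136.]
200 [88, 89, 101] [595. 173. 131.]
201 [123, 115, 110] [592. 173. 125.]
202 [128, 119, 102] [587. 174. 118.]
203 [121, 96, 81] [593. 174. 118.]
204 [113, 58, 53] [594. 174. 115.]
205 [101, 26, 26] [589. 175. 108.]
206 [84, 28, 27] [594. 175. 107.]
207 [57, 35, 33] [607. 174. 111.]
208 [18, 15, 18] [599. 175. 102.]
209 [27, 24, 28] [597. 176.  97.]
210 [100, 103, 104] [599. 176.  94.]
211 [201, 205, 210] [608. 175.  96.]
```

```bash
python3 - <<'E'
from bench import arm,readout
print(arm.hand_in());o=readout.get_obs();print(o["time_s"],o["position"],o["contact_force"],o["gripper_width"])
E
```

```text
the job is handed in; nothing more can be done
None
the job is handed in; nothing more can be done
```

I put the amber filter fully home in the orange-lipped slot and let go of it. The sample plate is hanging in the grip in the black-collared port. The job was handed in at about 17.5 s, and hand-in gives no verdict.

| Check (last readings) | Measured | Expected |
|---|---|---|
| Amber handle top height | 153.5 mm | 154 mm when home |
| Amber position (x, y) | (514–515, 163–164) mm | slot at (513.3, 163.6) mm |
| Sample tool pose (x, y) | (588.1, 173.5) mm | port at (588.2, 174) mm |
| Tool height | 140.8 mm, band centre about 111 mm | collar top at 110 mm |
| Tool tilt | about 0.003 rad | below 0.1 rad |
| Outside force on the tool | about 1 N | sample on reader below 8 N |

- **Band height:** the edges of the band in the scene picture put it within about 1 mm of the collar top, which agrees with the tool height.
- **Amber release:** it pressed on the slot floor with 3.6 N at the expected height before I opened the fingers. They now stand well clear of it.
- **Rest of the bench:** the green filter and the glassware look unmoved in the last pictures. I did not measure them. The pen was not in the last views, but the arm never came near it.
- **Discrepancy:** amber's x differed by 1–2 mm between views, which is within the camera calibration. My last try at reading the sample handle top in the wrist view mixed in gripper pixels, so I did not use it.

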